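# Lock the bean tin's bayonet lid and drop its hood shut

## Robot

A 6-joint arm with a two-finger parallel gripper is mounted at the origin on the work surface. World frame = base frame: x ahead of the robot, y to its left, z up, the work surface at z = 0. Lengths are in m, angles in degrees, forces in N, time in s.
With the tool pointing down it reaches from about 0.325 to 0.775 m from the base axis. Payload 5.5 kg.
Tool frame: the origin (TCP) lies midway between the tips of the shut fingers; the grasp point (between the pads) lies 19 mm behind it; y points along the fingers, x is the direction in which the jaws open and shut, and the axes are right-handed (so a half turn about y gives the same grasp; the last joint's range is limited). The gripper opens to 85 mm and grips with 20 to 120 N. Pads are 22 mm wide; open, the fingers measure 114 mm over their backs; the gripper's body (76 mm by 85 mm) begins 54 mm behind the grasp point. The pads swing forward as they close: fully open they stand 13 mm farther back than shut.
Start: joints at [-74.926, 5.22, 70.514, -0, 104.267, -3.249], TCP at [0.189, -0.57, 0.231] pointing down, gripper open.
Joint ranges: [-164.24, 164.24], [-49.07, 125.15], [9.68, 141.18], [-86.29, 266.29], [3.28, 154.24], [-151.56, 151.56]. Speed limits (degrees/s): [147.25, 147.25, 172.46, 180, 180, 180].

## Interface

Orientations are given as [roll, pitch, yaw] about the fixed x, y, z axes, in that order (R = Rz(yaw) Ry(pitch) Rx(roll)).
In Python, from rig import manip gives the robot as it stands.
- The arm moves only by the tool step_arm, never from a script. Its argument "increments" is one flat list of numbers, 5 for each row, row after row: the shift along the world's x, y, z in cm, then the turn about the world's z in units of 5 degrees (1.0 is 5 degrees), then the closure in counts, from 0 (fully open) to 255 (shut). In form: [x, y, z, turn, jaw, x, y, z, turn, jaw, ...]. A call has 1 to 5 rows; each row shifts and turns the pose as measured when the row begins; what a row does not reach is not made up. A row lasts 1/8 s, in which the tool goes at most 62.5 mm and 10.7 degrees, less where a joint would pass 70% of its speed; a pose out of reach is approached as far as the arm can. A call with a gripper value outside its range is refused whole. The fingers move at their own pace and stop on an object; "squeeze" is the grip in N (left out, the last holds). Time passes only in rows, so rows that do not move let the fingers close. It gives the time, the measured TCP pose, the force and the opening at its end, in the units of the state.
- manip.observe(): the state, without advancing time (a new reading comes with each control period).
- manip.camera(name): name is "scene" or "side" or "wrist"; returns a dict with "pixels" (384x512x3 uint8, blue, green, red), "camera_matrix" (3x3 intrinsics, pixels), "k1" (the pictures are not rectified: a ray, as slopes to the right and down, at radius r is drawn at 1 + k1 r^2 times it, then the intrinsics apply), "world_from_camera" (4x4, takes a point from camera to world coordinates); the wrist camera has in their place "T_tool_cam" (4x4, takes a point from camera to tool coordinates, whose origin is the TCP and whose axes are the tool frame's). Camera axes: x right, y down, z forward; pixel columns grow to the right and rows downward; lengths in m; the calibration is good to about 2 mm. A picture is of the moment at which its call begins: read the wrist's pose just before it. There is no depth.
- manip.sign_off(): hands the job in, once; it reports no verdict.
The state is a dict: "time": time; "joints": joint angles; "joint_vel": joint speeds; "tau": joint torques, N m; "ee_pos": TCP position; "orientation": TCP orientation; "contact_force": force on the tool from outside, world axes, zero at the start; "torque": the same for the moment, N m; "opening": finger opening in m.
Only numpy, scipy, OpenCV 4.12 (cv2) and the standard library are available. Lean on these libraries where they do the work, as an engineer would, in place of code of your own. Each camera call takes 0.05 s, during which the arm holds its last target.

## Task

Close up the slanted coffee-bean tin: find by feel where the lid's pins drop into their slots, push the lid down against its spring, give it a quarter turn clockwise to the stop and let go, so that it stays locked down. Then push the tin's open hood over past upright and let it fall shut under its own weight. Leave the bowl, the salt shaker and the cezve where they are.

Things in the scene. Friction and masses are not known exactly. Their poses are not given: they have to be found in the camera images.
- tin: aluminium wedge-shaped bean tin, fixed, 170 mm deep (x), 160 wide (y); origin: centre of underside; its x axis points away from the robot's side. Its top face slopes 30 degrees, 35 mm high at -x, 133 at +x; the face's outward normal n is (-0.5, 0, 0.866) in the tin's axes. A 60 mm plate stands square on the face along its upper edge and carries the hood's hinge.
- mouth (a point): centre of the mouth in the slanted face, 84 mm above the sill, axes as the tin's (untilted). The lid slides and turns on the line through it along n, so the tool must lean 30 degrees. In the mouth, hidden below the lid, is a fixed steel ring with two slots 180 degrees apart at an unknown angle; a slot lets the pins in over 18 degrees of turn.
- lid: the captive lid: a round aluminium disc, 116 mm across, 8 mm thick, on a stem; it cannot come off. Origin at the mouth's centre while up, z axis along n. Two pins below the disc run on the ring. Turned clockwise (seen from outside, looking along -n) from where it stands, they meet slots after 0 to 50 degrees. Off the slots the pressed lid stops hard after 3 mm; over them it goes down 22 mm.
- lid_handle (a point): centre of the lid's dark wooden bar handle: 66 mm long (its x), 30 thick (its y), 34 high (its z, along n); the disc's top is 17 mm below it. 49 mm out from the mouth along n while the lid is up. Turns with the lid; the pins are in line with its x. Turning takes under 0.15 N m until the stop.
- lid_press (a joint): how far the lid is pressed in, m: 0 up, 0.022 bottom; a spring lifts it with 3.5 N at 0, 12 N at the bottom. Pressed 20 mm or more it turns clockwise to a hard stop 83 to 102 degrees past where the pins went in; let go there, it springs up into a notch and stays at 0.015 to 0.016 (locked). Let go earlier it stays at 0.019, not locked, and can be pressed and turned on.
- flap (a joint): opening angle of the hood, rad: 0 shut over the lid, 2.62 fully open, leaning back 30 degrees beyond upright, where it rests at the start. Its plate is upright at 2.09. It weighs about 250 g, swings freely and tips towards shut by itself once below 2.0.
- flap_hinge (a point): middle of the hood's hinge, on a line along the tin's y axis, 182 mm above the sill, 50 mm beyond the mouth's centre along the tin's x
- flap_edge (a point): middle of the free edge of the hood, on the outer side of its plate, 160 mm from the hinge. The hood is an aluminium plate 160 mm long, 168 wide, 3 thick, with 46 mm side walls on its inner side (towards the robot while open). Its plain outer side, the far side while open, is the face to push, towards the robot.
- bowl: small red ceramic bowl, 110 mm across, 50 mm high, a bystander on the sill; origin at the centre of its underside
- shaker: plastic salt shaker, 48 mm across, 87 mm high, a bystander on the sill; origin at the centre of its underside
- cezve: copper-tone cezve with a long handle, 90 mm across and 75 mm high, handle 130 mm long rising to 94 mm, a bystander on the sill; origin at the centre of its underside
Not all that is in view belongs to the job. Several things have the shape of the tin; the one meant has the colours described above.

How it is judged (in metres and radians):
On the way:
1. the lid is let go and stays locked in its notch (14 to 17.3 mm down), with the hood still open (value of joint lid_press between 0.014 and 0.0173 m and contact force between the fingers and lid below 0.5 N and value of joint flap above 1.9 rad), for 0.3 s.
At the end, for the whole second after the job is handed in: The lid is locked in its notch, 14 to 17.3 mm down with nobody pressing it, the hood is shut to within 0.05 rad and still, and nothing is touched (value of joint lid_press between 0.014 and 0.0173 m and value of joint flap below 0.05 rad and velocity of joint flap below 0.1 rad/s).
It fails at once if the hood is carried or pressed down (touched by the gripper below 0.9 rad) instead of falling by itself (value of joint flap below 0.9 rad and contact force between the fingers and flap above 1 N).
It fails at once if a bystander is moved by more than 30 mm (distance of any of bowl, shaker, cezve from where it was at the start of the episode above 0.03 m).
It also fails if it takes over 67 s, if anything falls off the work surface, if the arm or the gripper's body presses on something with over 40 N, if the wrist force passes 120 N, or if a joint passes its speed limit or range.

## Working session

There is one attempt and no reset: what is moved stays moved. The work goes in short steps, Python scripts to look and compute and a tool call to move; the robot and the scene stay as the last step left them, time stands still between calls to the robot, and variables do not carry over. Pictures are saved under pics/ and viewed, and the job is handed in when it is done.

Besides the shell and the picture viewer there is one more tool, called in YAML: its name, and indented under it one key for each argument. step_arm: Moves the arm, as the interface text tells. Its arguments: {"type":"object","properties":{"increments":{"type":"array"},"squeeze":{"type":"number"}},"required":["increments"]}

```bash
mkdir -p pics; ls
cat > h.py <<'E'
import numpy as np, cv2
from rig import manip
def snap(n,tag):
    s=manip.observe(); c=manip.camera(n); cv2.imwrite(f'pics/{tag}.png',c['pixels']); return s,c
E
python3 - <<'E'
from h import *
import pickle
s=manip.observe(); print(s)
for n in('scene','side','wrist'):
    s,c=snap(n,n+'0'); pickle.dump((s,c),open(n+'0.pkl','wb'))
    print(n,c['camera_matrix'],c['k1'],np.round(c.get('world_from_camera',c.get('T_tool_cam')),4).tolist())
E
```

```text
pics
{'time': 0.0, 'joints': array([-7.49245538e+01,  5.26433212e+00,  7.05852287e+01,  2.13062654e-03,
        1.04268719e+02, -3.24994643e+00]), 'joint_vel': array([-0.00895575,  0.06833827, -0.04966277, -0.0277314 , -0.04865281,
       -0.06085265]), 'tau': array([ 3.68457113e-04, -4.58727551e+01, -4.18022811e+01, -9.30520514e-05,
        1.16309960e-02, -2.88892068e-05]), 'ee_pos': array([ 0.18856468, -0.56927363,  0.2301051 ]), 'orientation': array([-89.99123185,   0.11797207, -71.67407538]), 'contact_force': array([-0.44618436,  0.29323181,  0.74714417]), 'torque': array([-0.06064879,  0.03908831,  0.01524032]), 'opening': 0.08541696724259208}
scene [[455.0279456    0.         254.86074028]
 [  0.         455.0279456  189.01096401]
 [  0.           0.           1.        ]] -0.11835752875530596 [[-0.7801, 0.5984, -0.1826, 0.7259], [0.6256, 0.7422, -0.2403, 0.1464], [-0.0083, -0.3017, -0.9534, 1.2664], [0.0, 0.0, 0.0, 1.0]]
side [[348.13561621   0.         255.5492254 ]
 [  0.         348.13561621 185.5209558 ]
 [  0.           0.           1.        ]] -0.10785493411553301 [[0.9752, 0.2073, -0.078, 0.5863], [0.2215, -0.9191, 0.326, -0.4708], [-0.0041, -0.3351, -0.9422, 1.1572], [0.0, 0.0, 0.0, 1.0]]
wrist [[334.28751708   0.         256.79045107]
 [  0.         334.28751708 187.43574585]
 [  0.           0.           1.        ]] -0.08293711590256296 [[1.0, 0.0, -0.0002, -0.0015], [0.0002, -0.2666, 0.9638, -0.1406], [-0.0, -0.9638, -0.2666, 0.0685], [0.0, 0.0, 0.0, 1.0]]
```

View pics/scene0.png

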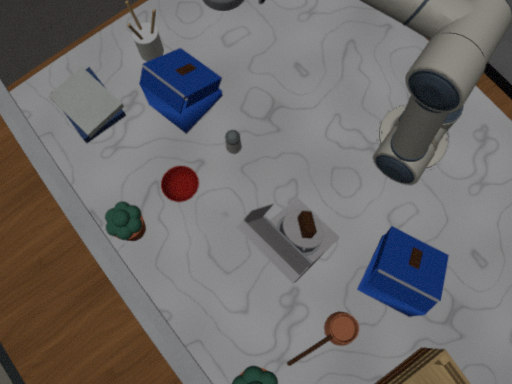

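View pics/side0.png

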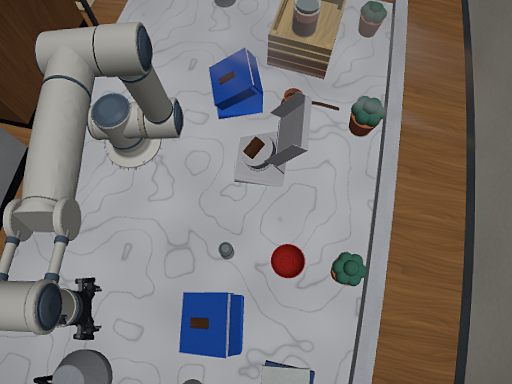

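View pics/wrist0.png

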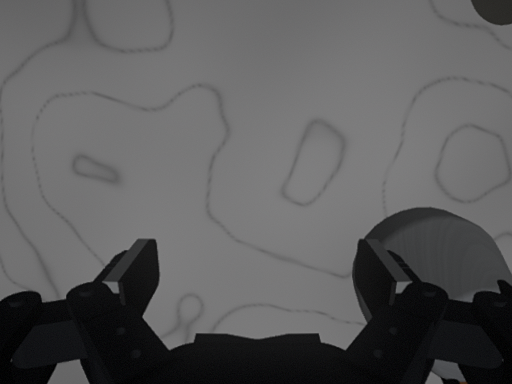

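Three things have the tin's shape: blue ones at scene (181,85) and (405,270), both with hoods shut, and the bare aluminium one at scene (295,235) / side (265,158), hood open. The aluminium one fits the description. I'll confirm it in an enlarged crop.

Run:
```python
import cv2,numpy as np
a=cv2.imread('pics/scene0.png')[180:300,230:355]; b=cv2.imread('pics/side0.png')[80:200,220:345]
f=lambda i:cv2.resize(i,None,fx=4.4,fy=4.4,interpolation=cv2.INTER_CUBIC)
cv2.imwrite('pics/cs.png',f(a)); cv2.imwrite('pics/cd.png',f(b))
```

```text
(no output)
```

View pics/cs.png

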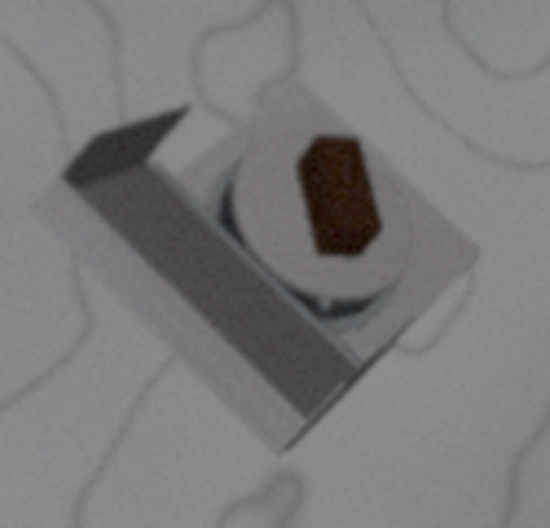

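View pics/cd.png

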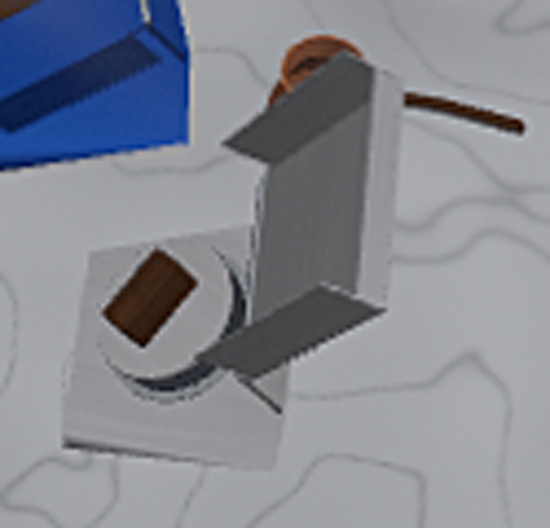

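```bash
cat >> h.py <<'E'
import pickle
from scipy.optimize import least_squares
def proj(c,P,T=None):
    T=c['world_from_camera'] if T is None else T
    P=np.atleast_2d(P); Q=(P-T[:3,3])@T[:3,:3]
    u=Q[:,:2]/Q[:,2:]; r2=(u**2).sum(1,keepdims=True); u=u*(1+c['k1']*r2)
    K=c['camera_matrix']; return u*[K[0,0],K[1,1]]+K[:2,2]
n=np.array([-.5,0,.866]); ex=np.array([.866,0,.5]); ey=np.array([0,1.,0]); M=np.array([0,0,.084])
def w(p,P):
    x,y,yaw,z=p[:4]; c,s=np.cos(yaw),np.sin(yaw)
    return np.atleast_2d(P)@np.array([[c,s,0],[-s,c,0],[0,0,1]])+[x,y,z]
def hand(th,press=0):
    hx=np.cos(th)*ex+np.sin(th)*ey; hy=np.cross(n,hx); C=M+n*(.049-press)
    return C,hx,hy
E
cat > fit.py <<'E'
from h import *
sc=pickle.load(open('scene0.pkl','rb'))[1]; sd=pickle.load(open('side0.pkl','rb'))[1]
S=lambda u,v:(230+u/4.4,180+v/4.4); D=lambda u,v:(220+u/4.4,80+v/4.4)
lowp=[-.085,.08,.035]; lowm=[-.085,-.08,.035]
obs=[(sc,lowp,S(478,253)),(sc,lowm,S(290,83)),(sd,lowm,D(64,437)),(sd,lowp,D(92,252))]
top=(sc,S(340,196)),(sd,D(150,298))
def res(p):
    r=[]
    for c,P,o in obs: r+=list(proj(c,w(p,P))[0]-o)
    r+=list(proj(sc,w(p,M+n*.066))[0]-S(330,190))
    return r
f=least_squares(res,[.55,.2,.0,0.]); print(f.x,np.degrees(f.x[2]),np.round(f.fun,1))
pickle.dump(f.x,open('p.pkl','wb'))
E
python3 fit.py
```

```text
[ 0.49338364  0.01789207  0.10916881 -0.00837826] 6.254911793413062 [-1.6  0.5 -0.6  0.1  0.5 -0.6  0.   0.5  2.1 -0.9]
```

```bash
cat > ov.py <<'E'
from h import *
import sys
def overlay(c,p,th,press,flap,T=None,base=None,off=(0,0),sc=4.4,size=(125,120)):
    img=c['pixels'] if base is None else base
    x0,y0=off; im=cv2.resize(img[y0:y0+size[1],x0:x0+size[0]],None,fx=sc,fy=sc,interpolation=cv2.INTER_CUBIC)
    def L(A,B,col):
        q=(proj(c,w(p,np.array([A,B])),T)-off+.5)*sc-.5
        cv2.line(im,tuple(int(v) for v in q[0]),tuple(int(v) for v in q[1]),col,1,cv2.LINE_AA)
    tin=np.array([[-.085,0,.035],[.085,0,.133],[.085,0,0],[-.085,0,0]])
    for s in(-.08,.08):
        t=tin+[0,s,0]
        for i in range(4): L(t[i],t[(i+1)%4],(0,255,0))
    for i in range(4): L(tin[i]+[0,.08,0],tin[i]-[0,.08,0],(0,255,0))
    C,hx,hy=hand(th,press)
    cr=lambda a,b,d:C+hx*a*.033+hy*b*.015+n*d*.017
    for d in(-1,1):
        k=[(1,1),(1,-1),(-1,-1),(-1,1)]
        for i in range(4): L(cr(*k[i],d),cr(*k[(i+1)%4],d),(0,255,255) if d>0 else (0,128,255))
    for r,h in((.058,.032-press),):
        a=np.linspace(0,2*np.pi,40)
        q=[M+n*h+r*(np.cos(t)*ex+np.sin(t)*ey) for t in a]
        for i in range(39): L(q[i],q[i+1],(255,255,0))
    al=np.pi-np.pi/6-flap # direction in xz: shut -> down-slope
    d=-np.array([np.cos(np.pi/6-flap) ,0,np.sin(np.pi/6-flap)])
    d=np.array([-np.cos(flap-np.pi/6),0,np.sin(flap-np.pi/6)]); inn=np.array([-d[2],0,d[0]])
    if inn@np.array([-1,0,0])<0 and flap>1.9: inn=-inn
    H=np.array([.05,0,.182])
    for s in(-.084,.084):
        y=np.array([0,s,0]); L(H+y,H+y+d*.16,(255,0,255)); L(H+y+inn*.046,H+y+d*.16+inn*.046,(255,0,255)); L(H+y+d*.16,H+y+d*.16+inn*.046,(255,0,255))
    y=np.array([0,.084,0]); L(H+y,H-y,(255,0,255)); L(H+y+d*.16,H-y+d*.16,(255,0,255))
    return im
E
cat > o1.py <<'E'
from ov import *
p=pickle.load(open('p.pkl','rb')); th=np.radians(float(sys.argv[1]))
for nme,off in(('scene',(230,180)),('side',(220,80))):
    c=pickle.load(open(nme+'0.pkl','rb'))[1]; cv2.imwrite(f'pics/ov{sys.argv[2]}_{nme}.png',overlay(c,p,th,0,2.62,off=off))
E
python3 o1.py 40 a
```

```text
(no output)
```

View pics/ova_scene.png

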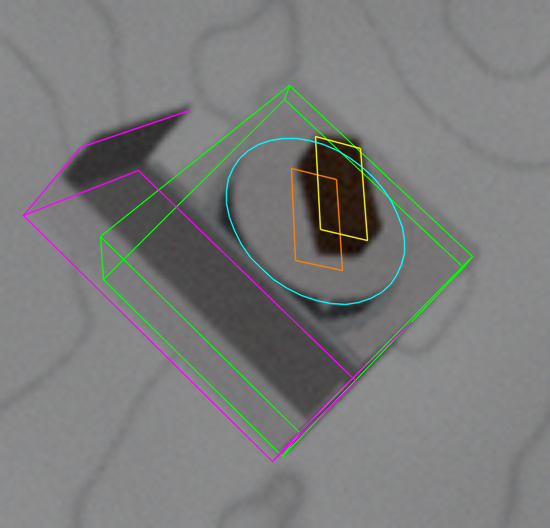

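View pics/ova_side.png

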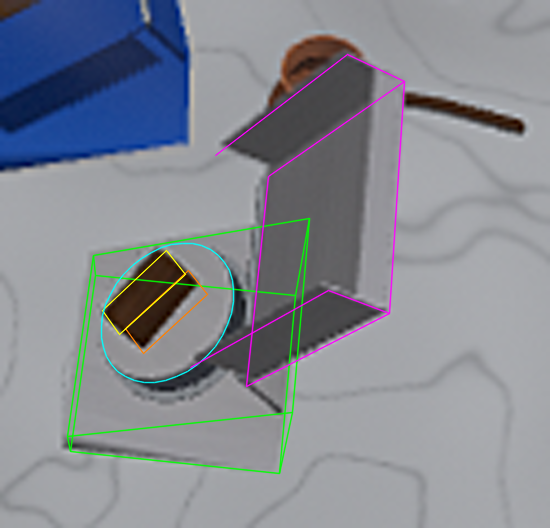

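```bash
cat > fit2.py <<'E'
from h import *
import sys
sc=pickle.load(open('scene0.pkl','rb'))[1]; sd=pickle.load(open('side0.pkl','rb'))[1]
S=lambda u,v:(230+(u+.5)/4.4-.5,180+(v+.5)/4.4-.5); D=lambda u,v:(220+(u+.5)/4.4-.5,80+(v+.5)/4.4-.5)
lowp=[-.085,.08,.035]; lowm=[-.085,-.08,.035]
e=np.array([.13,0,.3206]);t=np.array([.09,0,.3436]); y=np.array([0,.084,0])
obs=[(sc,lowp,S(478,253)),(sc,lowm,S(290,83)),(sd,lowm,D(64,437)),(sd,lowp,D(92,252)),
 (sd,e+y,D(405,78)),(sd,e-y,D(387,311)),(sc,e+y,S(281,451)),(sc,e-y,S(38,206)),(sd,[.085,-.08,0],D(275,468))]
up=8
def mask(c,off):
    im=c['pixels'][off[1]:off[1]+120,off[0]:off[0]+125]; im=cv2.resize(im,None,fx=up,fy=up,interpolation=cv2.INTER_CUBIC).astype(int)
    m=((im[...,2]-im[...,0])>14).astype(np.uint8)
    return m
msk=[]
for c,off,box in((sc,(230,180),(280,120,400,270)),(sd,(220,80),(90,230,210,360))):
    m=mask(c,off); b=[int(v*up/4.4) for v in box]; k=np.zeros_like(m); k[b[1]:b[3],b[0]:b[2]]=1; m&=k
    msk.append((c,np.array(off),m)); print(m.sum()/up**2)
def hull(c,off,p,shape):
    C,hx,hy=hand(p[4]); P=[C+hx*a*.033+hy*b*.015+n*d*.017 for a in(-1,1) for b in(-1,1) for d in(-1,1)]
    q=(proj(c,w(p,P))-off+.5)*up-.5
    m=np.zeros(shape,np.uint8); cv2.fillConvexPoly(m,cv2.convexHull(np.round(q*16).astype(np.int32)),1,shift=4); return m
def cost(p,pr=0):
    r=[proj(c,w(p,P))[0]-o for c,P,o in obs]; i=[]
    for c,off,m in msk:
        h=hull(c,off,p,m.shape); i.append((h&m).sum()/(h|m).sum())
    if pr: print(np.round(r,1).tolist(),i)
    return (np.array(r)**2).sum()/4+sum(1-v for v in i)*80+(p[3]/.003)**2*2
from scipy.optimize import minimize
best=min((minimize(cost,[.493,.018,.109,0,np.radians(a)],method='Nelder-Mead',options=dict(initial_simplex=np.array([.493,.018,.109,0,np.radians(a)])+np.vstack([np.zeros(5),np.diag([.01,.01,.05,.005,.2])]),maxiter=600)) for a in(20,40,60)),key=lambda f:f.fun)
p=best.x; print(p,np.degrees(p[[2,4]]),best.fun); cost(p,1); pickle.dump(p,open('p.pkl','wb'))
E
python3 fit2.py; python3 - <<'E'
E
sed -i 's/^p=.*/p=pickle.load(open("p.pkl","rb")); th=p[4]/; ' o1.py; python3 o1.py 0 b
python3 -c "
import cv2,numpy as np
cv2.imwrite('pics/ovb.png',cv2.resize(np.hstack([cv2.imread('pics/ovb_scene.png'),cv2.imread('pics/ovb_side.png')]),(800,384)))"
```

```text
343.140625
240.125
[ 4.90102414e-01  1.77188678e-02  1.08627901e-01 -3.75914512e-04
  8.13332408e-01] [ 6.22392025 46.6005143 ] 35.0916779637805
[[0.1, -0.5], [0.9, -1.1], [-0.2, -1.2], [-0.6, -0.3], [-0.9, -1.1], [-0.3, -0.9], [-0.4, 0.8], [-2.2, 0.2], [0.2, 0.4]] [np.float64(0.7513535741210335), np.float64(0.8507999778552843)]
```

View pics/ovb.png

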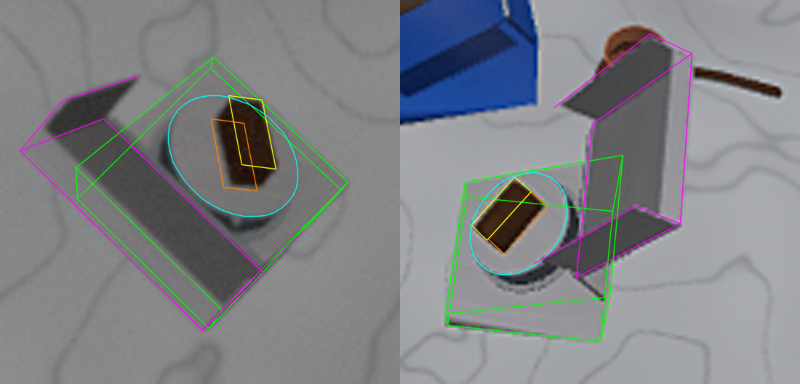

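The crop and overlay confirm the aluminium tin: dark wooden handle, hood open, pose about (0.490, 0.018) with yaw 6°. The handle stands at roughly 47°. I'm moving towards it, tool x along the tin's x.

step_arm:
  increments: [0,1,5,0,0,1,3,4,1,0,2,4.5,2.5,2,0,2,5,1,2,0,2,5,0,2,0]

```text
time: 0.78
ee_pos: [0.258, -0.3806, 0.3533]
orientation: [-90.0, 0.6, -35.9]
contact_force: [0.4, 0.2, 0.7]
opening: 0.0857
```

step_arm:
  increments: [2,5.5,0,2,0,2,5.5,0,2,0,2,5.5,0,2,0,2,5.5,0,1.5,0,2,5.5,0,1,0]

```text
time: 1.4
ee_pos: [0.359, -0.0968, 0.3525]
orientation: [-90.0, 0.5, 7.9]
contact_force: [0.7, -0.6, -0.1]
opening: 0.0855
```

step_arm:
  increments: [1.5,5,0,-0.2,0,1.5,5,0,0,0,0,0,0,0,0]

```text
time: 1.78
ee_pos: [0.3895, 0.0101, 0.3515]
orientation: [-90.0, 0.6, 7.4]
contact_force: [-0.7, 0.2, 0.3]
opening: 0.0854
```

```bash
cat > wr.py <<'E'
from ov import *
from scipy.spatial.transform import Rotation as R
tag=sys.argv[1]; s,c=snap('wrist',tag); pickle.dump((s,c),open(tag+'.pkl','wb'))
print({k:np.round(s[k],4).tolist() for k in('time','ee_pos','orientation','contact_force')})
E
python3 wr.py w1
python3 - <<'E'
from ov import *
from scipy.spatial.transform import Rotation as R
s,c=pickle.load(open('w1.pkl','rb')); p=pickle.load(open('p.pkl','rb'))
T=np.eye(4);T[:3,:3]=R.from_euler('xyz',s['orientation'],degrees=True).as_matrix();T[:3,3]=s['ee_pos'];T=T@c['T_tool_cam']
cv2.imwrite('pics/w1o.png',overlay(c,p,p[4],0,2.62,T=T,sc=1.5,size=(512,384)))
E
```

```text
{'time': 1.775, 'ee_pos': [0.3895, 0.0101, 0.3515], 'orientation': [-89.9847, 0.554, 7.3813], 'contact_force': [-0.6794, 0.1632, 0.3248]}
```

View pics/w1o.png

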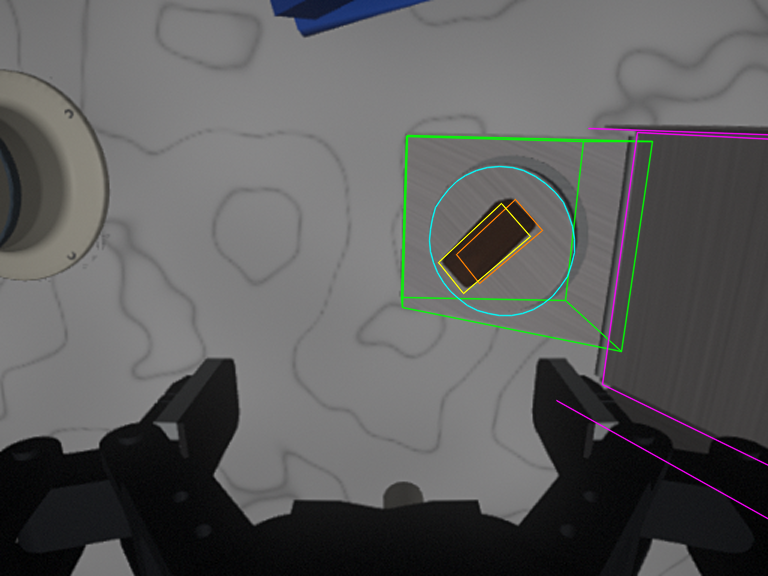

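```bash
cat > tgt.py <<'E'
from h import *
from scipy.spatial.transform import Rotation as R
import sys
p=pickle.load(open('p.pkl','rb'))
TIP=np.array([.050,-.014,0])
def stat():
    s=manip.observe(); Rm=R.from_euler('xyz',s['orientation'],degrees=True).as_matrix()
    E=s['ee_pos']+Rm@TIP
    q=(E-[p[0],p[1],p[3]]); c,sn=np.cos(p[2]),np.sin(p[2]); q=np.array([c*q[0]+sn*q[1],-sn*q[0]+c*q[1],q[2]])-M
    f=s['contact_force']; f=np.array([c*f[0]+sn*f[1],-sn*f[0]+c*f[1],f[2]])
    return s,q,f
def dirs(v): # plane coords (s,t,h)
    return np.array([v@ex,v@ey,v@n])
def inc(S):  # target s,t,h mm -> increments cm world
    s,q,f=stat(); T=S[0]/1000*ex+S[1]/1000*ey+S[2]/1000*n; d=T-q
    c,sn=np.cos(p[2]),np.sin(p[2]); return np.array([c*d[0]-sn*d[1],sn*d[0]+c*d[1],d[2]])*100
if __name__=='__main__':
    s,q,f=stat(); g=dirs(q)*1000
    print('t',round(s['time'],2),'s,t,h mm',np.round(g,1),'r',round(np.hypot(*g[:2]),1),'phi',round(np.degrees(np.arctan2(g[1],g[0]))%360,1),'f(s,t,n)',np.round(dirs(f),1),'ori',np.round(s['orientation'],1))
    if len(sys.argv)>3:
        for a in range(1,len(sys.argv),3): print('inc cm',np.round(inc([float(v) for v in sys.argv[a:a+3]]),2))
E
python3 tgt.py 23 -36.5 52  11 -36.5 34
```

```text
t 1.82 s,t,h mm [ 96.5   2.7 269.4] r 96.6 phi 1.6 f(s,t,n) [-0.8  0.3 -0.1] ori [-90.    0.5   7.2]
inc cm [  4.9   -3.41 -22.51]
inc cm [  4.77  -3.43 -24.67]
```

step_arm:
  increments: [1,-0.7,-4.5,-0.1,0,1,-0.7,-4.5,-0.1,0,1,-0.7,-4.5,0,0,1,-0.7,-4.5,0,0,0.8,-0.6,-3.8,0,0]

```text
time: 2.45
ee_pos: [0.4376, -0.0339, 0.1317]
orientation: [-90.3, 0.0, 5.7]
contact_force: [-0.2, -0.3, 0.2]
opening: 0.0852
```

```bash
python3 tgt.py 23 -36.5 52  11 -36.5 34
python3 - <<'E'
from ov import *
from scipy.spatial.transform import Rotation as R
s,c=snap('wrist','w2'); p=pickle.load(open('p.pkl','rb'))
T=np.eye(4);T[:3,:3]=R.from_euler('xyz',s['orientation'],degrees=True).as_matrix();T[:3,3]=s['ee_pos'];T=T@c['T_tool_cam']
cv2.imwrite('pics/w2o.png',overlay(c,p,p[4],0,2.62,T=T,sc=1.5,size=(512,384)))
E
```

```text
t 2.45 s,t,h mm [ 24.2 -46.   57.6] r 52.0 phi 297.8 f(s,t,n) [-0.1 -0.3  0.3] ori [-90.3   0.    5.7]
inc cm [ 0.07  0.96 -0.55]
inc cm [-0.07  0.95 -2.71]
```

View pics/w2o.png

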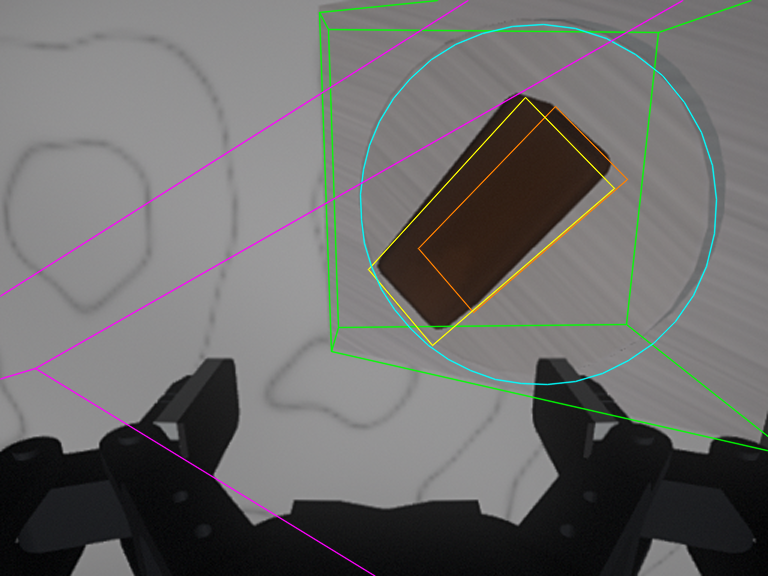

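step_arm:
  increments: [0,0.9,-0.5,0,0,0,0,-1.0,0,0,0,0,-0.6,0,0]

```text
time: 2.88
ee_pos: [0.4361, -0.0267, 0.1068]
orientation: [-90.3, 0.3, 5.4]
contact_force: [-0.2, -0.2, 0.4]
opening: 0.0854
```

```bash
python3 tgt.py  11 -36.5 34
```

```text
t 2.88 s,t,h mm [ 11.1 -38.9  36.1] r 40.5 phi 286.0 f(s,t,n) [ 0.  -0.2  0.4] ori [-90.3   0.3   5.4]
inc cm [ 0.07  0.25 -0.19]
```

step_arm:
  increments: [0.1,0.1,-0.17,0,0,0.1,0,-0.17,0,0]

```text
time: 3.12
ee_pos: [0.4387, -0.0256, 0.1049]
orientation: [-90.3, 0.2, 5.5]
contact_force: [-2.2, -0.9, 2.1]
opening: 0.0854
```

```bash
python3 tgt.py  11 -36.5 34
```

```text
t 3.12 s,t,h mm [ 12.6 -38.1  33.2] r 40.1 phi 288.3 f(s,t,n) [-0.9 -0.7  2.9] ori [-90.3   0.2   5.5]
inc cm [-0.19  0.14 -0.01]
```

step_arm:
  increments: [0.1,0,-0.17,0,0]

```text
time: 3.25
ee_pos: [0.4398, -0.0255, 0.1039]
orientation: [-90.3, 0.2, 5.5]
contact_force: [-3.0, 0.4, 3.0]
opening: 0.0852
```

```bash
python3 tgt.py  11 -36.5 34
```

```text
t 3.25 s,t,h mm [ 13.  -38.1  31.8] r 40.2 phi 288.9 f(s,t,n) [-1.   0.8  4.1] ori [-90.3   0.2   5.5]
inc cm [-0.3   0.12  0.09]
```

step_arm:
  increments: [0.1,0,-0.17,0,0,0.1,0,-0.17,0,0]

```text
time: 3.5
ee_pos: [0.4417, -0.0254, 0.1019]
orientation: [-90.3, 0.2, 5.5]
contact_force: [-9.7, -1.5, 11.0]
opening: 0.085
```

```bash
python3 tgt.py
```

```text
t 3.5 s,t,h mm [ 13.7 -38.2  29.2] r 40.6 phi 289.7 f(s,t,n) [-3.  -0.4 14.4] ori [-90.3   0.2   5.5]
```

step_arm:
  increments: [0.1,0,-0.17,0,0]

```text
time: 3.62
ee_pos: [0.4421, -0.0255, 0.1018]
orientation: [-90.3, 0.2, 5.5]
contact_force: [-12.5, 1.1, 13.8]
opening: 0.0851
```

```bash
python3 tgt.py
```

```text
t 3.62 s,t,h mm [ 14.  -38.3  28.9] r 40.8 phi 290.0 f(s,t,n) [-3.7  2.4 18.1] ori [-90.3   0.2   5.5]
```

```bash
cat > arc.py <<'E'
from tgt import *
# arc.py L press rho rows : rows of world increments in cm
L,pr,rho,N=[float(v) for v in sys.argv[1:5]]
s,q,f=stat(); g=dirs(q)*1000; g=g-[4,0,0]
phi=np.arctan2(g[1],g[0]); r=np.hypot(g[0],g[1]); c,sn=np.cos(p[2]),np.sin(p[2])
print('centre r',round(r,1),'phi',round(np.degrees(phi)%360,1),'h',round(g[2],1),'f',np.round(dirs(f),1),'ori',np.round(s['orientation'],1))
cur=g[:2].copy()
for k in range(int(N)):
    phi-=L/rho; nx=rho*np.array([np.cos(phi),np.sin(phi)]); d=nx-cur; m=np.hypot(*d); d=d*min(1,1.3*L/m) ; cur=cur+d
    v=d[0]*ex+d[1]*ey-pr*n; v=np.array([c*v[0]-sn*v[1],sn*v[0]+c*v[1],v[2]])/10
    print(np.round(v,2).tolist(),end=', ')
print()
E
python3 arc.py 3.5 1 39 5
```

```text
centre r 39.6 phi 284.6 h 28.9 f [-3.7  2.4 18.1] ori [-90.3   0.2   5.5]
[-0.26, -0.04, -0.27], [-0.24, -0.07, -0.26], [-0.25, -0.04, -0.26], [-0.25, -0.01, -0.26], [-0.25, 0.02, -0.26],
```

step_arm:
  increments: [-0.25,-0.04,-0.25,0,0,-0.25,-0.06,-0.26,0,0,-0.25,-0.04,-0.26,0,0]

```text
time: 4.0
ee_pos: [0.439, -0.0263, 0.1008]
orientation: [-90.4, -0.6, 5.6]
contact_force: [-0.7, 1.3, 6.1]
opening: 0.0852
```

```bash
python3 arc.py 3.5 1 39 5
```

```text
centre r 39.3 phi 280.1 h 30.3 f [2.6 1.3 5.6] ori [-90.4  -0.6   5.6]
[-0.25, -0.05, -0.26], [-0.25, -0.04, -0.26], [-0.25, -0.01, -0.26], [-0.25, 0.02, -0.26], [-0.25, 0.05, -0.26],
```

step_arm:
  increments: [-0.35,-0.05,-0.35,0,0,-0.35,-0.03,-0.35,0,0,-0.35,0,-0.35,0,0]

```text
time: 4.38
ee_pos: [0.4338, -0.0279, 0.0966]
orientation: [-90.6, -1.6, 5.6]
contact_force: [-0.1, -0.7, 8.4]
opening: 0.0851
```

```bash
python3 arc.py 5 1.5 39 5
```

```text
centre r 39.6 phi 270.5 h 30.3 f [ 4.  -0.7  7.4] ori [-90.6  -1.6   5.6]
[-0.37, 0.05, -0.38], [-0.36, 0.05, -0.38], [-0.35, 0.12, -0.37], [-0.34, 0.18, -0.36], [-0.32, 0.24, -0.34],
```

step_arm:
  increments: [-0.36,0.05,-0.37,0,0,-0.35,0.08,-0.37,0,0,-0.35,0.12,-0.36,0,0]

```text
time: 4.75
ee_pos: [0.4293, -0.0277, 0.0931]
orientation: [-91.0, -2.7, 5.5]
contact_force: [0.8, -1.4, 7.4]
opening: 0.0853
```

```bash
python3 arc.py 5 1.5 39 5; python3 wr.py w3
```

```text
centre r 39.2 phi 262.7 h 30.4 f [ 4.2 -1.5  6.1] ori [-91.   -2.7   5.5]
[-0.36, 0.08, -0.37], [-0.35, 0.12, -0.37], [-0.34, 0.18, -0.36], [-0.32, 0.24, -0.34], [-0.29, 0.29, -0.32], 
{'time': 4.75, 'ee_pos': [0.4293, -0.0277, 0.0931], 'orientation': [-91.0396, -2.6927, 5.4732], 'contact_force': [0.7608, -1.4067, 7.4293]}
```

View pics/w3.png

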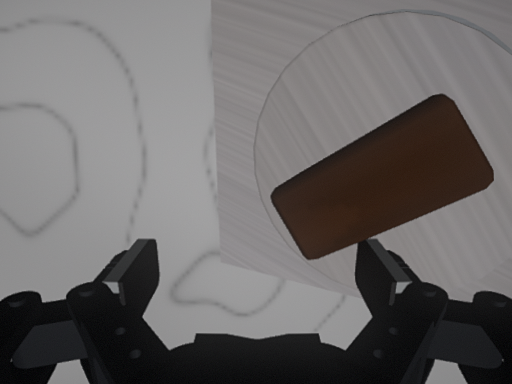

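```bash
cat > thf.py <<'E'
from ov import *
from scipy.spatial.transform import Rotation as R
from scipy.optimize import minimize
def wT(s,c):
    T=np.eye(4);T[:3,:3]=R.from_euler('xyz',s['orientation'],degrees=True).as_matrix();T[:3,3]=s['ee_pos'];return T@c['T_tool_cam']
def est(s,c,p,th0s=np.arange(-170,180,20)/2.,verbose=1):
    T=wT(s,c); im=c['pixels'].astype(int); m=((im[...,2]-im[...,0])>0.35*im[...,2]).astype(np.uint8)&(im[...,2]>15).astype(np.uint8)
    k,l,st,_=cv2.connectedComponentsWithStats(m); i=1+np.argmax(st[1:,4]); m=(l==i).astype(np.uint8)
    def cost(v):
        C,hx,hy=hand(v[0],v[1]/1000); P=[C+hx*a*.033+hy*b*.015+n*d*.017+ex*v[2]/1000+ey*v[3]/1000 for a in(-1,1) for b in(-1,1) for d in(-1,1)]
        q=proj(c,w(p,P),T); h=np.zeros_like(m); cv2.fillConvexPoly(h,cv2.convexHull(np.round(q*16).astype(np.int32)),1,shift=4)
        return 1-(h&m).sum()/(h|m).sum()+.0005*(v[2]**2+v[3]**2)
    t=min(np.radians(np.arange(-90,90,6)),key=lambda t:cost([t,3,0,0]))
    b=min((minimize(cost,[t,p0,0,0],method='Nelder-Mead',options=dict(initial_simplex=np.array([t,p0,0,0])+np.vstack([np.zeros(4),np.diag([.1,5,2,2])]))) for p0 in(2,12)),key=lambda b:b.fun)
    v=b.x; print('th',round(np.degrees(v[0]),1),'press',round(v[1],1),'dx',np.round(v[2:],1),'1-iou',round(b.fun,3)); return v
if __name__=='__main__':
    p=pickle.load(open('p.pkl','rb')); s,c=pickle.load(open(sys.argv[1]+'.pkl','rb')); est(s,c,p)
E
python3 - <<'E'
from thf import *
s,c=pickle.load(open('w1.pkl','rb')); p=pickle.load(open('p.pkl','rb'))
est(s,c,p); s,c=pickle.load(open('w3.pkl','rb')); est(s,c,p)
E
```

```text
th 47.8 press 18.8 dx [-7.9 -1.8] 1-iou 0.252
th 35.0 press 15.8 dx [-0.5  0.6] 1-iou 0.063
```

Run:
```python
from thf import *
s,c=pickle.load(open('w3.pkl','rb')); p=pickle.load(open('p.pkl','rb'))
cv2.imwrite('pics/w3o.png',overlay(c,p,np.radians(35),.003,2.62,T=wT(s,c),sc=1.5,size=(512,384)))
```

```text
(no output)
```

View pics/w3o.png

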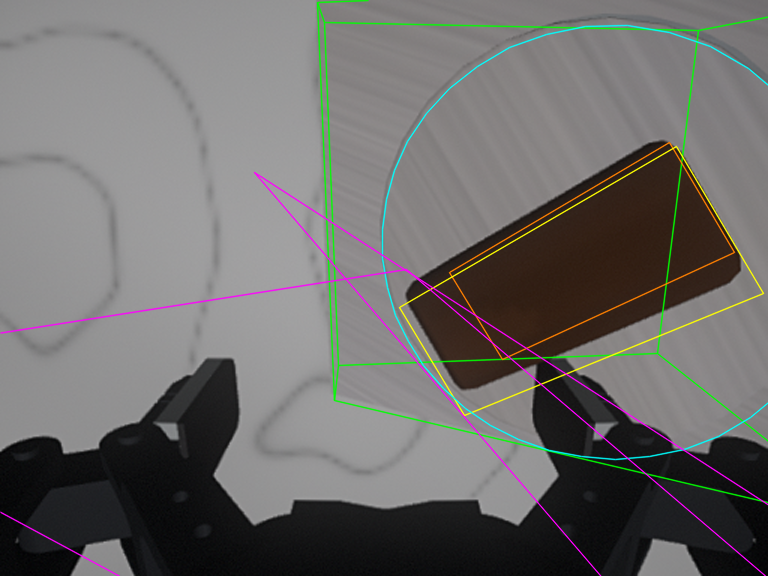

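step_arm:
  increments: [-0.36,0.1,-0.37,0,0,-0.35,0.14,-0.37,0,0,-0.34,0.2,-0.36,0,0]

```text
time: 5.18
ee_pos: [0.4248, -0.0264, 0.0894]
orientation: [-91.6, -3.8, 5.3]
contact_force: [-0.2, -4.3, 8.5]
opening: 0.0854
```

```bash
python3 arc.py 5 1.5 39 5
```

```text
centre r 38.6 phi 254.3 h 30.4 f [ 3.7 -4.3  7.7] ori [-91.6  -3.8   5.3]
[-0.35, 0.09, -0.37], [-0.33, 0.19, -0.35], [-0.31, 0.25, -0.34], [-0.28, 0.3, -0.32], [-0.25, 0.35, -0.29],
```

step_arm:
  increments: [-0.35,0.14,-0.37,0,0,-0.33,0.2,-0.35,0,0,-0.31,0.25,-0.34,0,0]

```text
time: 5.55
ee_pos: [0.4206, -0.0241, 0.0861]
orientation: [-92.1, -4.8, 5.1]
contact_force: [-1.4, -4.2, 6.8]
opening: 0.0854
```

```bash
python3 arc.py 5 1.5 39 5
```

```text
centre r 37.7 phi 246.0 h 30.4 f [ 1.8 -4.   6.8] ori [-92.1  -4.8   5.1]
[-0.36, 0.07, -0.38], [-0.31, 0.25, -0.33], [-0.28, 0.31, -0.31], [-0.25, 0.36, -0.29], [-0.2, 0.4, -0.27],
```

step_arm:
  increments: [-0.36,0.2,-0.38,0,0,-0.32,0.27,-0.36,0,0,-0.29,0.33,-0.33,0,0]

```text
time: 5.92
ee_pos: [0.4129, -0.0176, 0.0782]
orientation: [-92.4, -5.2, 5.0]
contact_force: [-1.1, -4.6, 6.1]
opening: 0.0856
```

```bash
python3 arc.py 5 1.5 39 5
```

```text
centre r 37.1 phi 227.2 h 27.4 f [ 1.7 -4.4  6.1] ori [-92.4  -5.2   5. ]
[-0.36, 0.18, -0.37], [-0.22, 0.38, -0.28], [-0.18, 0.42, -0.25], [-0.13, 0.45, -0.22], [-0.08, 0.48, -0.19],
```

Pins found their slot (h fell past the 3 mm stop). Pressing straight along −n.

step_arm:
  increments: [0.25,0.03,-0.43,0,0,0.25,0.03,-0.43,0,0,0.25,0.03,-0.43,0,0]

```text
time: 6.3
ee_pos: [0.4203, -0.0174, 0.0664]
orientation: [-92.6, -5.3, 5.0]
contact_force: [-6.2, -3.3, 9.5]
opening: 0.0852
```

```bash
python3 arc.py 5 1.5 39 5
```

```text
centre r 37.2 phi 228.4 h 13.5 f [-0.9 -2.6 11.5] ori [-92.6  -5.3   5. ]
[-0.36, 0.18, -0.37], [-0.23, 0.37, -0.28], [-0.19, 0.41, -0.25], [-0.14, 0.45, -0.23], [-0.09, 0.47, -0.2],
```

step_arm:
  increments: [0.2,0.02,-0.34,0,0,0.15,0.02,-0.26,0,0]

```text
time: 6.55
ee_pos: [0.4234, -0.0188, 0.0637]
orientation: [-92.8, -5.3, 4.9]
contact_force: [-19.8, -6.2, 26.0]
opening: 0.0852
```

```bash
python3 arc.py 5 3 39 5;python3 arc.py 6 3 38 5
```

```text
centre r 37.7 phi 231.4 h 9.7 f [-4.6 -4.1 32.7] ori [-92.8  -5.3   4.9]
[-0.27, 0.21, -0.49], [-0.17, 0.36, -0.42], [-0.13, 0.41, -0.4], [-0.09, 0.44, -0.37], [-0.04, 0.47, -0.34], 
centre r 37.7 phi 231.4 h 9.7 f [-4.6 -4.1 32.7] ori [-92.8  -5.3   4.9]
[-0.29, 0.36, -0.49], [-0.22, 0.45, -0.44], [-0.16, 0.51, -0.4], [-0.09, 0.56, -0.36], [-0.01, 0.59, -0.32],
```

step_arm:
  increments: [-0.3,0.36,-0.45,0,0,-0.23,0.45,-0.41,0,0,-0.18,0.5,-0.38,0,0]

```text
time: 6.92
ee_pos: [0.4209, -0.0157, 0.0634]
orientation: [-94.2, -6.1, 4.4]
contact_force: [-6.2, -21.4, 16.8]
opening: 0.0854
```

```bash
python3 arc.py 6 2.5 38 5
```

```text
centre r 36.5 phi 225.8 h 11.2 f [  1.  -20.6  18.8] ori [-94.2  -6.1   4.4]
[-0.34, 0.31, -0.47], [-0.21, 0.49, -0.38], [-0.14, 0.54, -0.33], [-0.07, 0.58, -0.29], [0.01, 0.6, -0.24],
```

```bash
python3 wr.py w4; python3 thf.py w4
python3 - <<'E'
from thf import *
s,c=pickle.load(open('w4.pkl','rb')); p=pickle.load(open('p.pkl','rb'))
cv2.imwrite('pics/w4o.png',overlay(c,p,np.radians(5),.021,2.62,T=wT(s,c),sc=1.5,size=(512,384)))
E
```

```text
{'time': 6.925, 'ee_pos': [0.4209, -0.0157, 0.0634], 'orientation': [-94.1979, -6.1223, 4.3928], 'contact_force': [-6.2498, -21.3887, 16.8407]}
th 3.5 press 38.0 dx [-1.9 -5.4] 1-iou 0.147
```

View pics/w4o.png

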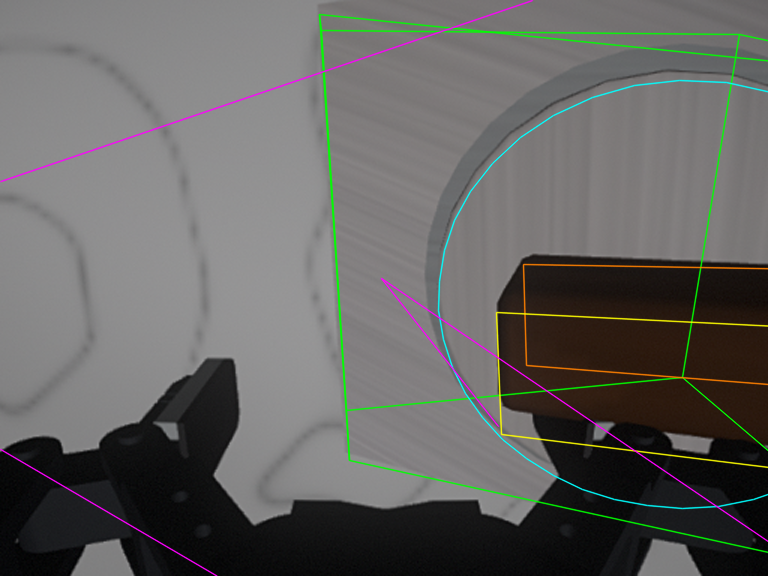

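step_arm:
  increments: [0.2,-0.1,-0.35,0,0,0.2,0,-0.35,0,0]

```text
time: 7.22
ee_pos: [0.426, -0.0203, 0.064]
orientation: [-94.7, -6.5, 4.2]
contact_force: [-20.2, -4.0, 25.7]
opening: 0.0856
```

```bash
python3 arc.py 4 4 38 5
```

```text
centre r 37.8 phi 236.1 h 9.7 f [-4.9 -1.7 32.5] ori [-94.7  -6.5   4.2]
[-0.11, 0.21, -0.51], [-0.08, 0.27, -0.49], [-0.06, 0.3, -0.48], [-0.03, 0.33, -0.46], [-0.01, 0.35, -0.44],
```

step_arm:
  increments: [-0.12,0.3,-0.5,0,0,-0.1,0.4,-0.5,0,0,-0.08,0.45,-0.48,0,0]

```text
time: 7.6
ee_pos: [0.4248, -0.0185, 0.0638]
orientation: [-96.0, -7.0, 3.7]
contact_force: [-19.1, -18.7, 27.2]
opening: 0.0852
```

```bash
python3 arc.py 5 4 38 5
```

```text
centre r 36.9 phi 233.3 h 10.5 f [ -4.6 -16.5  34. ] ori [-96.   -7.    3.7]
[-0.21, 0.21, -0.57], [-0.13, 0.36, -0.51], [-0.09, 0.4, -0.49], [-0.04, 0.44, -0.46], [0.01, 0.47, -0.43],
```

```bash
python3 wr.py w5
python3 - <<'E'
from thf import *
s,c=pickle.load(open('w5.pkl','rb')); p=pickle.load(open('p.pkl','rb'))
cv2.imwrite('pics/w5o.png',overlay(c,p,np.radians(5),.022,2.62,T=wT(s,c),sc=1.5,size=(512,384)))
E
```

```text
{'time': 7.6, 'ee_pos': [0.4248, -0.0185, 0.0638], 'orientation': [-96.0194, -6.9823, 3.7167], 'contact_force': [-19.0975, -18.6756, 27.1653]}
```

View pics/w5o.png

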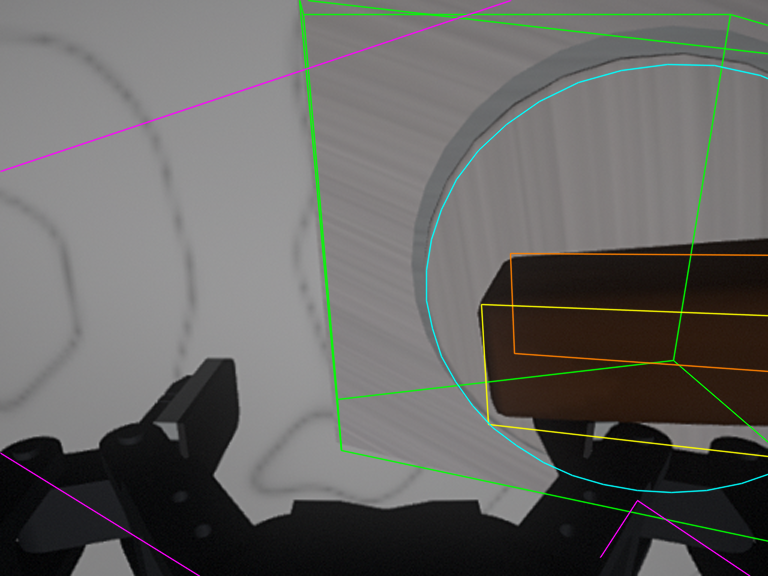

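```bash
cat > mv.py <<'E'
from tgt import *
# mv.py ds dt dn (mm) -> world cm ; repeated triples
a=[float(v) for v in sys.argv[1:]]; c,sn=np.cos(p[2]),np.sin(p[2])
s,q,f=stat(); g=dirs(q)*1000; print('t',round(s['time'],2),'edge s,t,h',np.round(g,1),'f(s,t,n)',np.round(dirs(f),1),'ori',np.round(s['orientation'],1))
for i in range(0,len(a),3):
    v=a[i]*ex+a[i+1]*ey+a[i+2]*n; print(np.round(np.array([c*v[0]-sn*v[1],sn*v[0]+c*v[1],v[2]])/10,2).tolist(),end=', ')
print()
E
python3 mv.py -8 -1 -2  -8 0 -2
```

```text
t 7.65 edge s,t,h [-18.1 -29.6  10.5] f(s,t,n) [ -4.2 -15.8  34.6] ori [-96.1  -7.    3.7]
[-0.58, -0.16, -0.57], [-0.59, -0.06, -0.57],
```

step_arm:
  increments: [-0.55,-0.15,-0.55,0,0,-0.55,-0.06,-0.55,0,0,-0.55,-0.06,-0.55,0,0]

```text
time: 8.02
ee_pos: [0.4164, -0.0208, 0.0584]
orientation: [-96.1, -8.5, 3.7]
contact_force: [1.8, -1.6, 14.1]
opening: 0.0855
```

```bash
python3 mv.py -8 -1 -2  -8 0 -2
```

```text
t 8.03 edge s,t,h [-28.  -30.9  11.5] f(s,t,n) [ 8.4 -1.8 11.4] ori [-96.1  -8.5   3.7]
[-0.58, -0.16, -0.57], [-0.59, -0.06, -0.57],
```

step_arm:
  increments: [-0.6,-0.06,-0.58,0,0,-0.6,-0.06,-0.58,0,0,-0.6,-0.06,-0.58,0,0]

```text
time: 8.4
ee_pos: [0.407, -0.0219, 0.0515]
orientation: [-96.2, -10.1, 3.8]
contact_force: [-1.0, 1.7, 14.1]
opening: 0.0854
```

```bash
python3 mv.py  0 3 -3 0 4 -3
```

```text
t 8.4 edge s,t,h [-39.6 -30.8  11.8] f(s,t,n) [ 6.3  1.8 12.6] ori [-96.2 -10.1   3.8]
[0.12, 0.31, -0.26], [0.11, 0.41, -0.26],
```

step_arm:
  increments: [0.15,0.1,-0.26,0,0,0.12,0.4,-0.28,0,0,0.1,0.5,-0.28,0,0]

```text
time: 8.78
ee_pos: [0.4081, -0.0209, 0.0508]
orientation: [-97.4, -9.9, 3.3]
contact_force: [-28.6, -23.3, 28.4]
opening: 0.0853
```

```bash
python3 mv.py  0 3 -3 0 4 -3
```

```text
t 8.78 edge s,t,h [-38.9 -30.   10.3] f(s,t,n) [-12.6 -20.1  40.1] ori [-97.4  -9.9   3.3]
[0.12, 0.31, -0.26], [0.11, 0.41, -0.26],
```

```bash
python3 mv.py  0 5 -0.5 -1 6 -1
```

```text
t 8.78 edge s,t,h [-38.9 -30.   10.3] f(s,t,n) [-12.6 -20.1  40.1] ori [-97.4  -9.9   3.3]
[-0.03, 0.5, -0.04], [-0.1, 0.59, -0.14],
```

step_arm:
  increments: [-0.05,0.5,-0.05,0,0,-0.08,0.6,-0.12,0,0,-0.05,0.6,-0.12,0,0]

```text
time: 9.15
ee_pos: [0.4047, -0.0115, 0.0523]
orientation: [-98.3, -9.8, 2.8]
contact_force: [-13.8, -15.6, 14.2]
opening: 0.0852
```

```bash
python3 mv.py  0 3 -3 0 4 -3; python3 wr.py w6;  python3 - <<'E'
from thf import *
s,c=pickle.load(open('w6.pkl','rb')); p=pickle.load(open('p.pkl','rb'))
cv2.imwrite('pics/w6o.png',overlay(c,p,np.radians(0),.022,2.62,T=wT(s,c),sc=1.5,size=(512,384)))
E
```

```text
t 9.15 edge s,t,h [-40.2 -20.6  12.6] f(s,t,n) [ -6.2 -14.   19.9] ori [-98.3  -9.8   2.8]
[0.12, 0.31, -0.26], [0.11, 0.41, -0.26], 
{'time': 9.15, 'ee_pos': [0.4047, -0.0115, 0.0523], 'orientation': [-98.345, -9.8131, 2.7843], 'contact_force': [-13.7638, -15.6069, 14.1557]}
```

View pics/w6o.png

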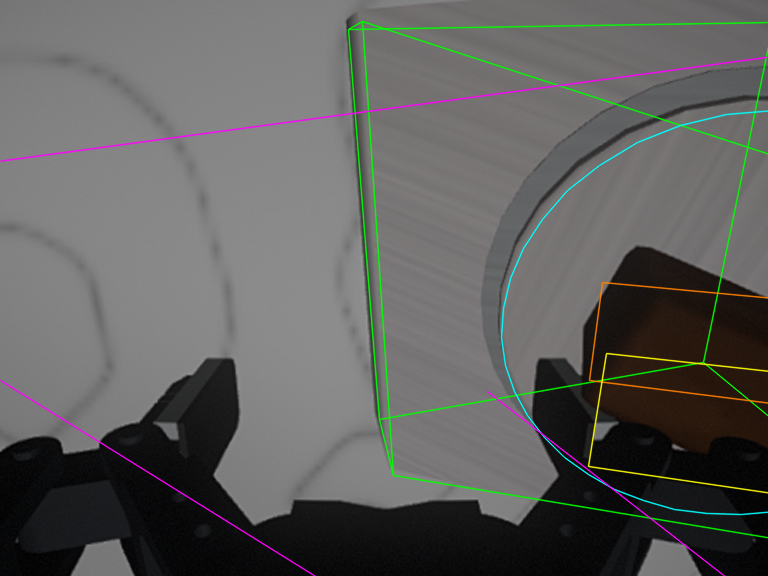

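```bash
python3 arc.py 6 1.5 47 5
```

```text
centre r 48.8 phi 204.7 h 12.7 f [ -6.4 -12.7  18.7] ori [-98.4  -9.8   2.8]
[-0.04, 0.64, -0.15], [-0.11, 0.57, -0.2], [-0.05, 0.59, -0.16], [0.02, 0.61, -0.13], [0.08, 0.61, -0.09],
```

step_arm:
  increments: [-0.06,0.62,-0.17,0,0,-0.06,0.6,-0.18,0,0,-0.02,0.6,-0.16,0,0]

```text
time: 9.57
ee_pos: [0.4005, -0.0009, 0.0514]
orientation: [-99.3, -9.6, 2.2]
contact_force: [-15.0, -7.0, 15.4]
opening: 0.0857
```

```bash
python3 arc.py 6 1.5 47 5
```

```text
centre r 48.2 phi 191.8 h 13.1 f [-5.9 -5.3 21.2] ori [-99.3  -9.6   2.2]
[0.04, 0.63, -0.11], [0.0, 0.6, -0.13], [0.07, 0.61, -0.1], [0.13, 0.6, -0.06], [0.2, 0.58, -0.02],
```

step_arm:
  increments: [0.02,0.62,-0.13,0,0,0.04,0.6,-0.12,0,0,0.08,0.6,-0.11,0,0,0.12,0.6,-0.1,0,0]

```text
time: 10.07
ee_pos: [0.401, 0.0154, 0.0525]
orientation: [-100.4, -9.4, 1.5]
contact_force: [-18.4, -19.7, 15.0]
opening: 0.0852
```

```bash
python3 arc.py 6 1.5 45 5
```

```text
centre r 45.2 phi 172.3 h 12.8 f [-10.2 -17.6  23.1] ori [-100.4   -9.4    1.5]
[0.13, 0.6, -0.06], [0.18, 0.59, -0.03], [0.25, 0.57, 0.01], [0.31, 0.53, 0.04], [0.37, 0.49, 0.07],
```

step_arm:
  increments: [0.16,0.6,-0.08,0,0,0.2,0.58,-0.06,0,0,0.26,0.55,-0.03,0,0,0.3,0.53,-0.01,0,0]

```text
time: 10.58
ee_pos: [0.4005, 0.019, 0.0549]
orientation: [-102.8, -8.2, 0.1]
contact_force: [-28.0, -25.5, 19.3]
opening: 0.0854
```

```bash
python3 arc.py 6 1.5 45 5;python3 wr.py w7;  python3 - <<'E'
from thf import *
s,c=pickle.load(open('w7.pkl','rb')); p=pickle.load(open('p.pkl','rb'))
cv2.imwrite('pics/w7o.png',overlay(c,p,np.radians(-60),.022,2.62,T=wT(s,c),sc=1.5,size=(512,384)))
E
```

```text
centre r 44.8 phi 168.4 h 13.7 f [-16.8 -22.3  32.1] ori [-1.028e+02 -8.200e+00  1.000e-01]
[0.13, 0.6, -0.06], [0.22, 0.58, -0.01], [0.28, 0.55, 0.02], [0.34, 0.51, 0.06], [0.4, 0.46, 0.09], 
{'time': 10.575, 'ee_pos': [0.4005, 0.019, 0.0549], 'orientation': [-102.7786, -8.2153, 0.1049], 'contact_force': [-28.0059, -25.5276, 19.3452]}
```

View pics/w7o.png

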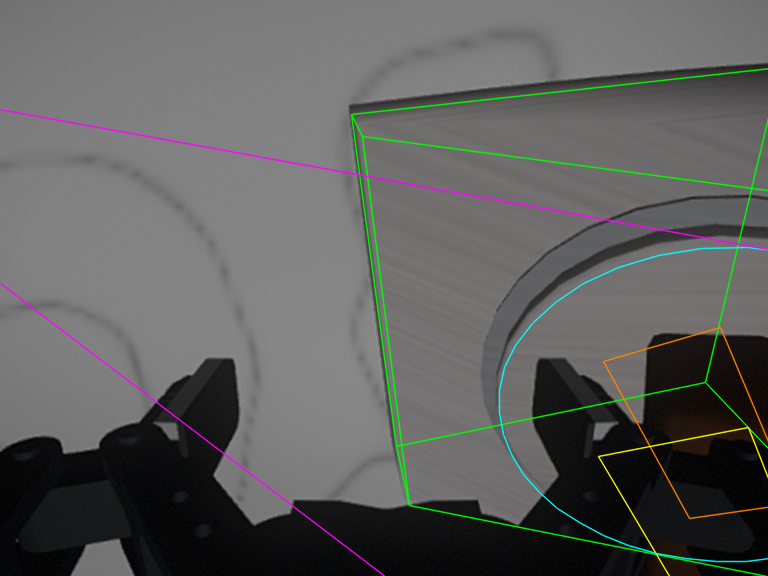

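Run:
```python
from h import *
out=[]
for nme,off in(('scene',(230,180)),('side',(220,80))):
    s,c=snap(nme,nme+'1'); out.append(cv2.resize(c['pixels'][off[1]:off[1]+120,off[0]:off[0]+125],(400,384),interpolation=cv2.INTER_CUBIC))
cv2.imwrite('pics/ss1.png',np.hstack(out))
```

```text
(no output)
```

View pics/ss1.png

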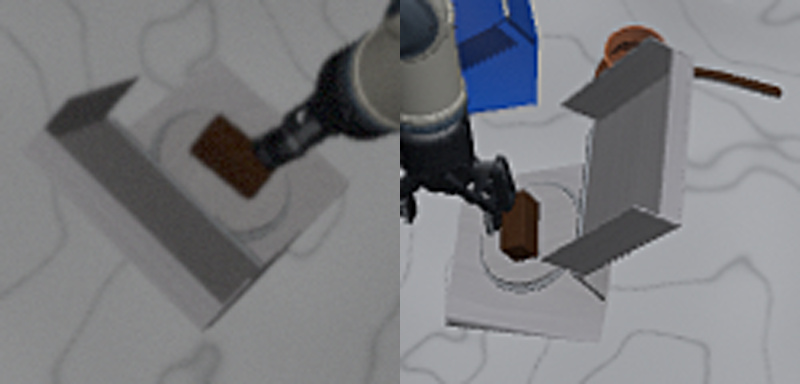

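```bash
python3 mv.py -4 1 0 -3 6 -1 0 6 -1
```

```text
t 10.72 edge s,t,h [-39.8   9.5  13.6] f(s,t,n) [-16.2 -19.3  32.2] ori [-102.7   -8.2    0.2]
[-0.36, 0.06, -0.2], [-0.27, 0.57, -0.24], [-0.02, 0.6, -0.09],
```

step_arm:
  increments: [-0.36,0.1,-0.2,0,0,-0.2,0.6,-0.2,0,0,-0.1,0.6,-0.12,0,0]

```text
time: 11.1
ee_pos: [0.3943, 0.0271, 0.0536]
orientation: [-103.3, -8.5, -0.3]
contact_force: [-4.9, -8.4, 7.7]
opening: 0.0853
```

```bash
python3 mv.py -3 6 -1 0 6 -1 3 4 -2
```

```text
t 11.1 edge s,t,h [-45.1  17.5  15.4] f(s,t,n) [-1.1 -7.9  9.5] ori [-103.3   -8.5   -0.3]
[-0.27, 0.57, -0.24], [-0.02, 0.6, -0.09], [0.31, 0.44, -0.02],
```

step_arm:
  increments: [-0.1,0.6,-0.12,0,0,0,0.6,-0.15,0,0,0.1,0.3,-0.3,0,0]

```text
time: 11.48
ee_pos: [0.3939, 0.0398, 0.0502]
orientation: [-103.7, -8.6, -0.5]
contact_force: [-6.8, -7.0, 11.5]
opening: 0.0856
```

```bash
python3 mv.py  0 0 -3 4 0 -3 6 0 -3
```

```text
t 11.47 edge s,t,h [-45.9  30.1  12. ] f(s,t,n) [-0.7 -6.2 13.7] ori [-103.7   -8.6   -0.5]
[0.15, 0.02, -0.26], [0.49, 0.05, -0.06], [0.67, 0.07, 0.04],
```

step_arm:
  increments: [0.45,-0.15,-0.1,0,0,0.55,-0.1,-0.1,0,0,0.6,0,-0.1,0,0]

```text
time: 11.85
ee_pos: [0.3955, 0.0411, 0.0515]
orientation: [-103.4, -6.6, -0.9]
contact_force: [-62.9, 4.5, 43.3]
opening: 0.0853
```

```bash
python3 mv.py  0 0 -3 4 0 -3 6 0 -3
python3 - <<'E'
from h import *
out=[]
for nme,off in(('scene',(230,180)),('side',(220,80))):
    s,c=snap(nme,nme+'2'); out.append(cv2.resize(c['pixels'][off[1]:off[1]+120,off[0]:off[0]+125],(400,384),interpolation=cv2.INTER_CUBIC))
cv2.imwrite('pics/ss2.png',np.hstack(out))
E
```

```text
t 11.85 edge s,t,h [-44.   30.8  10.6] f(s,t,n) [-32.   11.3  68.5] ori [-103.4   -6.6   -0.9]
[0.15, 0.02, -0.26], [0.49, 0.05, -0.06], [0.67, 0.07, 0.04],
```

View pics/ss2.png

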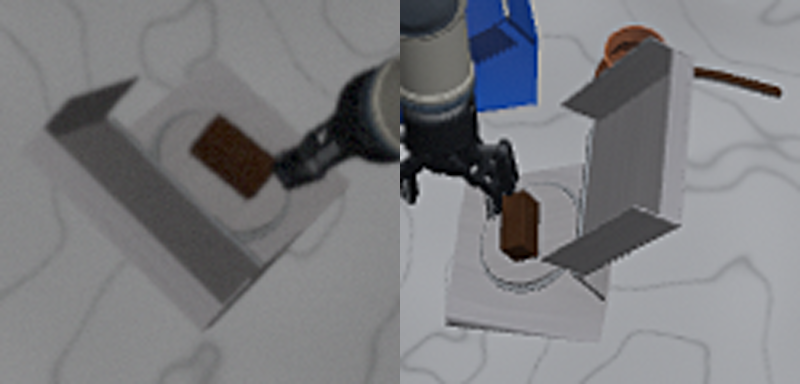

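step_arm:
  increments: [-0.4,0,0.4,0,0,-0.3,0,0.5,0,0]

```text
time: 12.2
ee_pos: [0.3867, 0.0416, 0.0609]
orientation: [-103.5, -6.5, -0.9]
contact_force: [-0.5, 0.4, -0.4]
opening: 0.0852
```

```bash
python3 mv.py  0 0 -3
```

```text
t 12.2 edge s,t,h [-46.9  32.2  22.9] f(s,t,n) [-0.6  0.5 -0.1] ori [-103.5   -6.5   -0.9]
[0.15, 0.02, -0.26],
```

step_arm:
  increments: [-0.5,0,4,0,0,0,0,5,0,0,0.5,-1.5,4,0,0,0,0,0,0,0]

```text
time: 12.7
ee_pos: [0.3843, 0.0277, 0.1898]
orientation: [-103.4, -6.1, -0.7]
contact_force: [0.5, 0.6, 0.5]
opening: 0.0853
```

```bash
python3 wr.py w8;  python3 - <<'E'
from thf import *
s,c=pickle.load(open('w8.pkl','rb')); p=pickle.load(open('p.pkl','rb'))
cv2.imwrite('pics/w8o.png',overlay(c,p,np.radians(-90),.0155,2.62,T=wT(s,c),sc=1.5,size=(512,384)))
E
```

```text
{'time': 12.7, 'ee_pos': [0.3843, 0.0277, 0.1898], 'orientation': [-103.4061, -6.0591, -0.7158], 'contact_force': [0.5339, 0.5544, 0.5152]}
```

View pics/w8o.png

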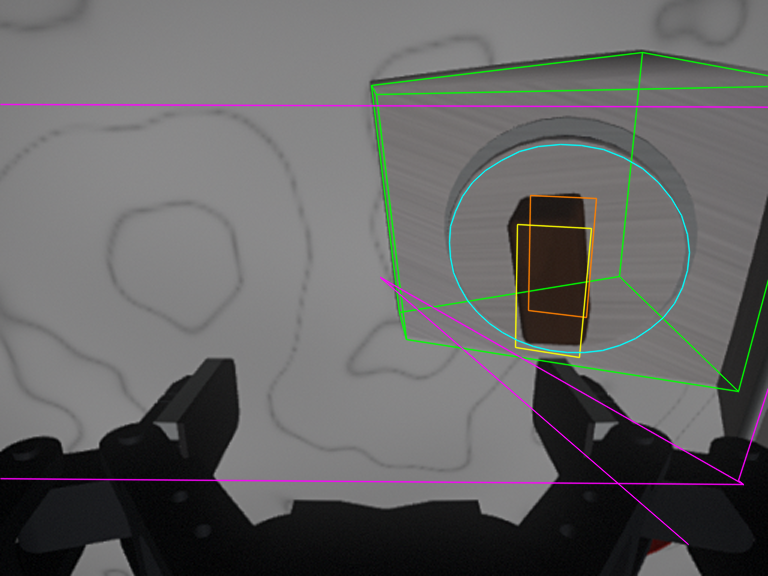

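```bash
python3 tgt.py -42 15 45 -42 15 25
```

```text
t 12.75 s,t,h mm [ 12.4  19.1 134.4] r 22.8 phi 57.1 f(s,t,n) [-0.4  0.1 -0.4] ori [-103.4   -5.9   -0.7]
inc cm [ -0.19  -0.44 -10.46]
inc cm [  0.8   -0.33 -12.19]
```

step_arm:
  increments: [0,-0.2,-4,0,0,0,-0.1,-4,0,0,0,-0.1,-2.3,0,0,0.5,0,-0.8,0,0]

```text
time: 13.25
ee_pos: [0.3848, 0.0252, 0.0653]
orientation: [-103.4, -5.3, -0.6]
contact_force: [0.8, 0.0, -1.0]
opening: 0.0856
```

```bash
python3 mv.py  0 0 -2; python3 tgt.py -42 15 25
```

```text
t 13.25 edge s,t,h [-48.   16.3  27.5] f(s,t,n) [ 0.2 -0.1 -1.2] ori [-103.4   -5.3   -0.6]
[0.1, 0.01, -0.17], 
t 13.25 s,t,h mm [-48.   16.3  27.5] r 50.7 phi 161.2 f(s,t,n) [ 0.2 -0.1 -1.2] ori [-103.4   -5.3   -0.6]
inc cm [ 0.65 -0.06  0.08]
```

step_arm:
  increments: [0.7,-0.1,-0.1,0,0,0.15,0,-0.26,0,0]

```text
time: 13.5
ee_pos: [0.3922, 0.0248, 0.0614]
orientation: [-103.3, -5.0, -0.6]
contact_force: [-9.2, 0.7, 8.8]
opening: 0.0853
```

```bash
python3 mv.py  0 0 -2
```

```text
t 13.5 edge s,t,h [-43.7  15.1  20.2] f(s,t,n) [-3.5  1.7 12.2] ori [-103.3   -5.    -0.6]
[0.1, 0.01, -0.17],
```

step_arm:
  increments: [0.1,0,-0.17,0,0]

```text
time: 13.62
ee_pos: [0.3931, 0.025, 0.0611]
orientation: [-103.3, -4.9, -0.6]
contact_force: [-13.2, -0.5, 9.2]
opening: 0.0856
```

```bash
python3 mv.py  0 0 -2
```

```text
t 13.62 edge s,t,h [-43.   15.1  19.5] f(s,t,n) [-6.8  1.  14.5] ori [-103.3   -4.9   -0.6]
[0.1, 0.01, -0.17],
```

step_arm:
  increments: [0.1,0,-0.17,0,0]

```text
time: 13.75
ee_pos: [0.3936, 0.0251, 0.0609]
orientation: [-103.3, -4.8, -0.7]
contact_force: [-14.7, -0.0, 8.3]
opening: 0.0857
```

```bash
python3 mv.py  0 0 -2
```

```text
t 13.75 edge s,t,h [-42.7  15.1  18.9] f(s,t,n) [-8.5  1.6 14.5] ori [-103.3   -4.8   -0.7]
[0.1, 0.01, -0.17],
```

step_arm:
  increments: [0.05,0,-0.3,0,0,0.05,0,-0.3,0,0]

```text
time: 14.0
ee_pos: [0.3941, 0.0256, 0.0589]
orientation: [-103.3, -4.7, -0.8]
contact_force: [-19.6, 1.6, 17.6]
opening: 0.0854
```

```bash
python3 mv.py  0 0 -2
```

```text
t 14.0 edge s,t,h [-43.2  15.5  16.8] f(s,t,n) [-7.9  3.7 24.9] ori [-103.3   -4.7   -0.8]
[0.1, 0.01, -0.17],
```

step_arm:
  increments: [0.05,0,-0.3,0,0,0.05,0,-0.3,0,0]

```text
time: 14.25
ee_pos: [0.3944, 0.0261, 0.0592]
orientation: [-103.3, -4.6, -0.9]
contact_force: [-22.5, 0.2, 18.5]
opening: 0.0856
```

```bash
python3 mv.py  0 0 -2
```

```text
t 14.25 edge s,t,h [-42.8  15.8  16.7] f(s,t,n) [-10.1   2.6  27.2] ori [-103.3   -4.6   -0.9]
[0.1, 0.01, -0.17],
```

step_arm:
  increments: [-0.4,0,2,0,0,0,0,4,0,0,0,-1.5,2.5,0,0]

```text
time: 14.62
ee_pos: [0.3906, 0.0116, 0.1469]
orientation: [-103.3, -4.5, -0.8]
contact_force: [0.6, -0.3, 1.3]
opening: 0.0855
```

```bash
python3 tgt.py 45 -25 60 40 -25 40 32 -25 25
```

```text
t 14.62 s,t,h mm [-3.6  2.  95.3] r 4.1 phi 151.4 f(s,t,n) [ 1.2 -0.4  0.8] ori [-103.3   -4.5   -0.8]
inc cm [ 6.23 -2.03 -0.63]
inc cm [ 6.8  -1.97 -2.61]
inc cm [ 6.85 -1.97 -4.31]
```

step_arm:
  increments: [3,-1,0,0,0,3,-1,-0.3,0,0,0.6,-0.2,-1.0,0,0,0,0,-1,0,0]

```text
time: 15.12
ee_pos: [0.4621, -0.0109, 0.1298]
orientation: [-103.2, -5.1, -0.8]
contact_force: [-0.6, -0.2, -0.6]
opening: 0.0853
```

```bash
python3 tgt.py 40 -25 40 32 -25 25 30 -25 17;python3 wr.py w9
```

```text
t 15.12 s,t,h mm [ 47.4 -28.2  46.7] r 55.2 phi 329.3 f(s,t,n) [-0.8 -0.1 -0.2] ori [-103.2   -5.1   -0.8]
inc cm [-0.34  0.28 -0.96]
inc cm [-0.28  0.29 -2.65]
inc cm [-0.06  0.31 -3.45]
{'time': 15.125, 'ee_pos': [0.4621, -0.0109, 0.1298], 'orientation': [-103.2136, -5.1099, -0.8231], 'contact_force': [-0.6105, -0.21, -0.5895]}
```

View pics/w9.png

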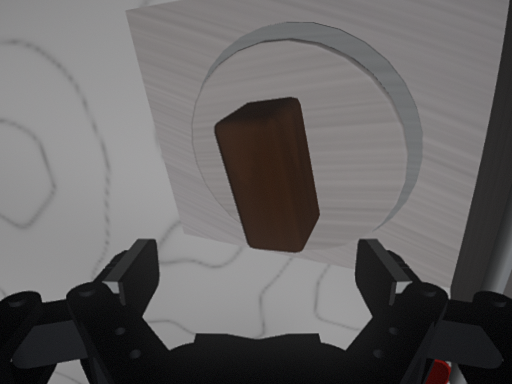

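step_arm:
  increments: [-0.3,0.3,-1,0,0,0,0,-1.2,0,0,0.2,0,-0.5,0,0]

```text
time: 15.55
ee_pos: [0.4585, -0.0066, 0.0987]
orientation: [-103.2, -4.9, -0.7]
contact_force: [0.5, 0.1, -0.4]
opening: 0.085
```

```bash
python3 mv.py  0 0 -3 -4 0 -3 -6 0 -3
```

```text
t 15.55 edge s,t,h [ 29.1 -23.5  21.2] f(s,t,n) [ 0.2  0.1 -0.6] ori [-103.2   -4.9   -0.7]
[0.15, 0.02, -0.26], [-0.2, -0.02, -0.46], [-0.37, -0.04, -0.56],
```

Here I also re-measure the press travel carefully, in small steps.

step_arm:
  increments: [0.1,0,-0.17,0,0]

```text
time: 15.68
ee_pos: [0.4594, -0.0065, 0.097]
orientation: [-103.2, -4.9, -0.7]
contact_force: [-3.1, 0.4, 5.4]
opening: 0.0853
```

```bash
python3 mv.py
```

```text
t 15.68 edge s,t,h [ 29.1 -23.5  19.3] f(s,t,n) [0.1 0.7 6.2] ori [-103.2   -4.9   -0.7]
```

step_arm:
  increments: [0.1,0,-0.17,0,0]

```text
time: 15.8
ee_pos: [0.4604, -0.0066, 0.0964]
orientation: [-103.2, -5.0, -0.7]
contact_force: [-6.6, 0.2, 7.6]
opening: 0.0857
```

```bash
python3 mv.py
```

```text
t 15.8 edge s,t,h [ 29.6 -23.7  18.3] f(s,t,n) [-1.9  0.9  9.8] ori [-103.2   -5.    -0.7]
```

step_arm:
  increments: [0.1,0,-0.17,0,0]

```text
time: 15.92
ee_pos: [0.461, -0.0066, 0.0959]
orientation: [-103.2, -4.9, -0.8]
contact_force: [-8.8, 1.5, 7.4]
opening: 0.0855
```

```bash
python3 mv.py
```

```text
t 15.93 edge s,t,h [ 29.9 -23.8  17.6] f(s,t,n) [-3.7  2.4 10.7] ori [-103.2   -4.9   -0.8]
```

step_arm:
  increments: [0.1,0,-0.17,0,0]

```text
time: 16.05
ee_pos: [0.4613, -0.0065, 0.0954]
orientation: [-103.2, -4.9, -0.8]
contact_force: [-9.2, 1.1, 7.1]
opening: 0.0856
```

```bash
python3 mv.py
```

```text
t 16.05 edge s,t,h [ 29.9 -23.8  16.9] f(s,t,n) [-4.3  2.1 10.7] ori [-103.2   -4.9   -0.8]
```

step_arm:
  increments: [0.1,0,-0.17,0,0]

```text
time: 16.18
ee_pos: [0.4616, -0.0065, 0.0949]
orientation: [-103.2, -4.8, -0.8]
contact_force: [-9.3, 0.2, 7.4]
opening: 0.0853
```

```bash
python3 mv.py
```

```text
t 16.18 edge s,t,h [ 29.9 -23.8  16.2] f(s,t,n) [-4.3  1.2 11. ] ori [-103.2   -4.8   -0.8]
```

step_arm:
  increments: [0.1,0,-0.2,0,0,0.1,0,-0.2,0,0]

```text
time: 16.42
ee_pos: [0.4624, -0.0063, 0.0935]
orientation: [-103.2, -4.7, -0.9]
contact_force: [-8.7, 1.5, 8.1]
opening: 0.0857
```

```bash
python3 mv.py
```

```text
t 16.43 edge s,t,h [ 29.9 -23.8  14.5] f(s,t,n) [-3.3  2.4 11.3] ori [-103.2   -4.7   -0.9]
```

step_arm:
  increments: [0.1,0,-0.2,0,0,0.1,0,-0.2,0,0]

```text
time: 16.68
ee_pos: [0.4632, -0.0062, 0.0923]
orientation: [-103.2, -4.6, -1.0]
contact_force: [-10.1, 1.9, 8.4]
opening: 0.0856
```

```bash
python3 mv.py
```

```text
t 16.68 edge s,t,h [ 29.9 -23.8  13. ] f(s,t,n) [-4.3  2.9 12.2] ori [-103.2   -4.6   -1. ]
```

step_arm:
  increments: [0.1,0,-0.2,0,0,0.1,0,-0.2,0,0]

```text
time: 16.92
ee_pos: [0.4638, -0.0061, 0.0913]
orientation: [-103.2, -4.4, -1.1]
contact_force: [-10.0, 0.7, 9.3]
opening: 0.0851
```

```bash
python3 mv.py
```

```text
t 16.93 edge s,t,h [ 29.9 -23.8  11.7] f(s,t,n) [-3.9  1.8 12.9] ori [-103.2   -4.4   -1.1]
```

step_arm:
  increments: [-0.2,0,-0.4,0,0,-0.35,0,-0.5,0,0,-0.4,0,-0.5,0,0]

```text
time: 17.3
ee_pos: [0.4621, -0.0063, 0.0901]
orientation: [-103.3, -5.9, -1.1]
contact_force: [1.3, 1.3, 13.8]
opening: 0.085
```

```bash
python3 mv.py
```

```text
t 17.3 edge s,t,h [ 28.1 -23.8  12.9] f(s,t,n) [ 8.1  1.2 11.2] ori [-103.3   -5.9   -1.1]
```

step_arm:
  increments: [-0.4,0,-0.45,0,0,-0.4,0,-0.45,0,0]

```text
time: 17.55
ee_pos: [0.4609, -0.0064, 0.0908]
orientation: [-103.3, -7.2, -1.0]
contact_force: [0.9, 0.6, 11.8]
opening: 0.0857
```

```bash
python3 mv.py
```

```text
t 17.55 edge s,t,h [ 27.6 -23.7  15.1] f(s,t,n) [6.8 0.5 9.7] ori [-103.3   -7.2   -1. ]
```

step_arm:
  increments: [0.6,0,0.4,0,0,0,0,2,0,0,0,0,4,0,0,-1,0,4,0,0,0,0,0,0,0]

```text
time: 18.18
ee_pos: [0.4563, -0.0064, 0.2009]
orientation: [-103.2, -7.3, -1.1]
contact_force: [0.7, -0.5, 0.0]
opening: 0.0855
```

```bash
python3 wr.py w10; python3 mv.py
python3 - <<'E'
from thf import *
s,c=pickle.load(open('w10.pkl','rb')); p=pickle.load(open('p.pkl','rb'))
cv2.imwrite('pics/w10o.png',overlay(c,p,np.radians(-84),.0155,2.62,T=wT(s,c),sc=1.5,size=(512,384)))
E
```

```text
{'time': 18.175, 'ee_pos': [0.4563, -0.0064, 0.2009], 'orientation': [-103.2415, -7.2756, -1.0935], 'contact_force': [0.7147, -0.461, 0.0363]}
t 18.23 edge s,t,h [ 77.1 -23.2 111. ] f(s,t,n) [ 0.4  0.3 -0.4] ori [-103.3   -7.1   -1.1]
```

View pics/w10o.png

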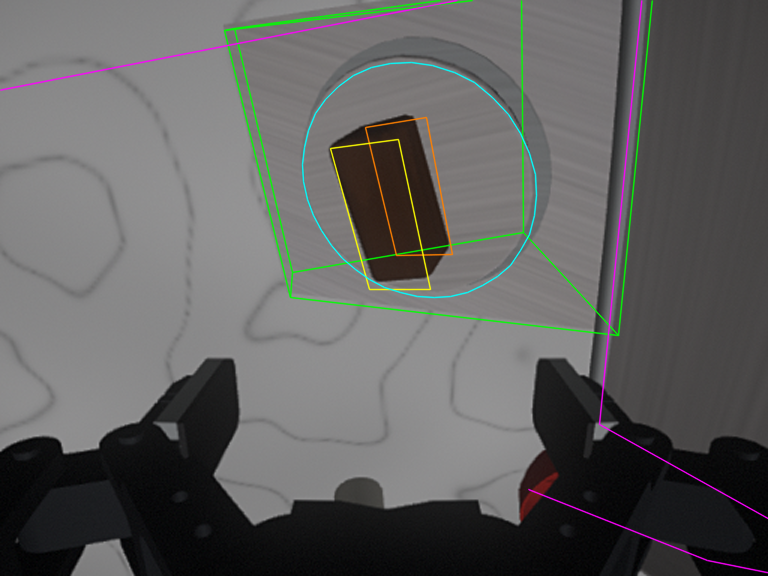

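```bash
python3 tgt.py 40 -23.5 40  29 -23.5 21.5
```

```text
t 18.23 s,t,h mm [ 77.1 -23.2 111. ] r 80.5 phi 343.3 f(s,t,n) [ 0.4  0.3 -0.4] ori [-103.3   -7.1   -1.1]
inc cm [ 0.34  0.01 -8.  ]
inc cm [  0.31   0.   -10.16]
```

step_arm:
  increments: [0.2,0,-4,0,0,0.1,0,-4,0,0,0,0,-1.8,0,0,0,0,0,0,0]

```text
time: 18.73
ee_pos: [0.4581, -0.0065, 0.0956]
orientation: [-103.2, -7.0, -1.1]
contact_force: [-0.2, 0.1, 0.5]
opening: 0.0857
```

```bash
python3 tgt.py 29 -23.5 20
```

```text
t 18.73 s,t,h mm [ 27.6 -23.6  20.5] r 36.2 phi 319.5 f(s,t,n) [0.1 0.2 0.6] ori [-103.2   -7.    -1.1]
inc cm [0.15 0.02 0.03]
```

step_arm:
  increments: [0.15,0,-0.1,0,0]

```text
time: 18.85
ee_pos: [0.4598, -0.0065, 0.0955]
orientation: [-103.2, -7.0, -1.1]
contact_force: [-4.0, 0.6, 1.0]
opening: 0.0856
```

```bash
python3 mv.py
```

```text
t 18.85 edge s,t,h [ 28.9 -23.7  19.6] f(s,t,n) [-2.9  1.1  2.8] ori [-103.2   -7.    -1.1]
```

step_arm:
  increments: [0.08,0,-0.13,0,0]

```text
time: 18.98
ee_pos: [0.4604, -0.0064, 0.0953]
orientation: [-103.2, -7.0, -1.1]
contact_force: [-8.2, 1.6, 3.2]
opening: 0.0854
```

```bash
python3 mv.py
```

```text
t 18.98 edge s,t,h [ 29.4 -23.7  19.2] f(s,t,n) [-5.3  2.5  6.8] ori [-103.2   -7.    -1.1]
```

Light touch finds the disc at the same height (19.2 vs 19.3 mm) as before the 6.5 mm press-travel probe, so the lid is locked. Next is the hood: lift out, go over the top and come down behind it.

step_arm:
  increments: [-0.3,0,3,0,0,-2,0,5,0,0,-2,0.5,5,0,0,-2,1,5,0,0,0,1,5,0,0]

```text
time: 19.6
ee_pos: [0.3943, 0.0185, 0.3332]
orientation: [-103.2, -7.1, -1.2]
contact_force: [0.5, -1.1, -0.3]
opening: 0.0855
```

step_arm:
  increments: [0,0.5,5,0,0,0,0.3,4.5,0,0,3,0,2.5,0,0,5,0,0.5,0,0,5,0,0,0,0]

```text
time: 20.23
ee_pos: [0.5242, 0.0274, 0.479]
orientation: [-102.8, -8.9, -1.1]
contact_force: [0.3, -0.1, 1.4]
opening: 0.0852
```

step_arm:
  increments: [5,0,0,0,0,5,0,-1,0,0,5,0,-1,0,0,5,0.5,-2,0,0,2,0,-2,0,0]

```text
time: 20.85
ee_pos: [0.7536, 0.0319, 0.4209]
orientation: [-102.7, -9.6, -1.1]
contact_force: [0.4, -0.3, -0.6]
opening: 0.0854
```

```bash
cat > ss.py <<'E'
from h import *
import sys
out=[]
for nme,off in(('scene',(190,150)),('side',(200,50))):
    s,c=snap(nme,nme+sys.argv[1]); out.append(cv2.resize(c['pixels'][off[1]:off[1]+150,off[0]:off[0]+160],(400,375),interpolation=cv2.INTER_CUBIC))
cv2.imwrite(f'pics/ss{sys.argv[1]}.png',np.hstack(out)); print(np.round(s['ee_pos'],4),np.round(s['orientation'],1),np.round(s['joints'],1))
E
python3 ss.py 3
```

```text
[0.7545 0.0316 0.4178] [-102.8   -9.4   -1.1] [  6.   36.4  13.1 -16.3 121.6  -1.5]
```

View pics/ss3.png

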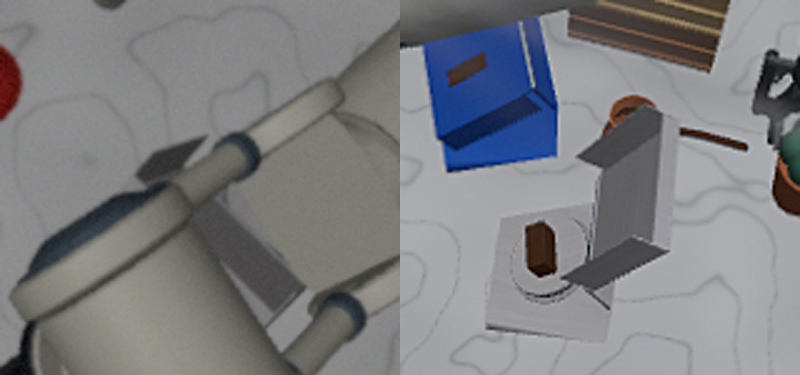

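step_arm:
  increments: [-1.5,0,-4,0,0,-1,0,-4,0,0,-1,0,-4,0,0,0,0,-1.5,0,0]

```text
time: 21.45
ee_pos: [0.7168, 0.0315, 0.3003]
orientation: [-102.7, -10.6, -1.2]
contact_force: [-0.6, 0.5, 0.3]
opening: 0.0855
```

```bash
python3 ss.py 4; python3 wr.py w11
```

```text
[0.7171 0.0315 0.3002] [-102.7  -10.6   -1.2] [  6.4  17.2  51.4 -14.3 102.2   4.5]
{'time': 21.55, 'ee_pos': [0.7177, 0.0314, 0.3022], 'orientation': [-102.6732, -10.6817, -1.1627], 'contact_force': [-0.5603, -0.8167, -0.4116]}
```

View pics/ss4.png

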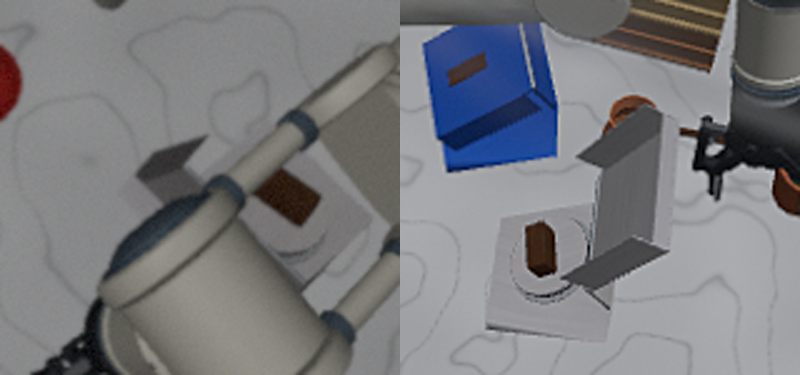

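View pics/w11.png

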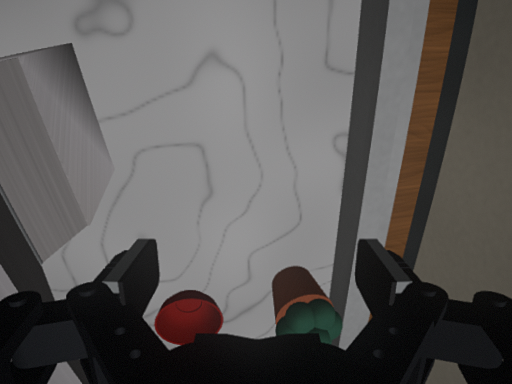

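step_arm:
  increments: [0,0,-2.5,0,0,-1.5,0,-0.8,0,0,-2,0,0,0,0,-1.5,0,0,0,0]

```text
time: 22.1
ee_pos: [0.6729, 0.0295, 0.2933]
orientation: [-102.7, -13.0, -1.2]
contact_force: [2.7, 0.4, 6.0]
opening: 0.0854
```

```bash
python3 ss.py 5; python3 wr.py w12
```

```text
[0.6716 0.0299 0.2945] [-102.6  -13.    -1.2] [  6.8   7.3  63.6 -14.5  97.7   6.1]
{'time': 22.2, 'ee_pos': [0.672, 0.0302, 0.2932], 'orientation': [-102.6108, -12.9401, -1.1875], 'contact_force': [6.582, 0.7858, 15.7805]}
```

View pics/ss5.png

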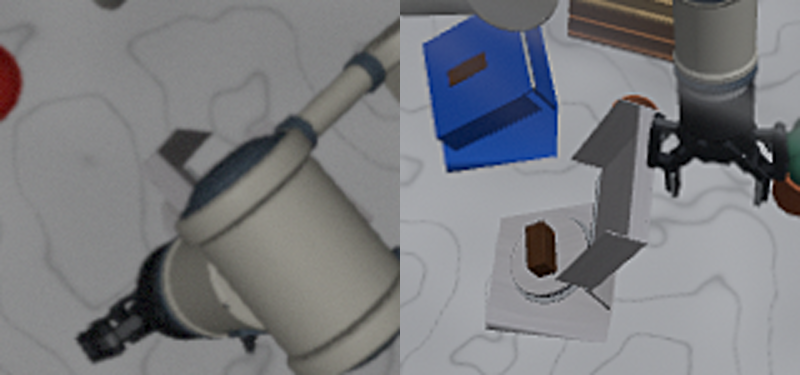

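View pics/w12.png

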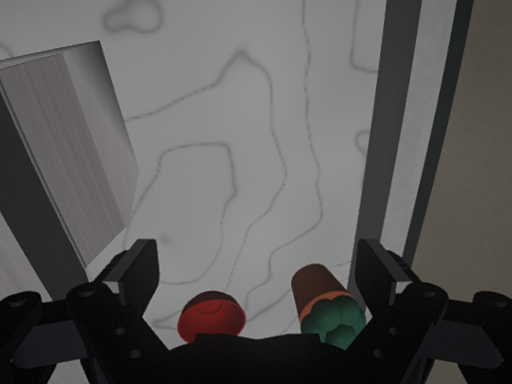

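step_arm:
  increments: [0.5,0,1.5,0,0,-0.5,0,0.8,0,0]

```text
time: 22.5
ee_pos: [0.6734, 0.0305, 0.3195]
orientation: [-102.6, -13.2, -1.2]
contact_force: [0.0, 0.8, -0.1]
opening: 0.0852
```

step_arm:
  increments: [-1.5,0,0.6,0,0,-1.5,0,0.5,0,0]

```text
time: 22.75
ee_pos: [0.6431, 0.0303, 0.3321]
orientation: [-102.6, -13.3, -1.2]
contact_force: [3.0, -2.2, 2.3]
opening: 0.0857
```

```bash
python3 ss.py 6
```

```text
[0.6418 0.0304 0.3338] [-102.6  -13.3   -1.2] [  7.2   3.6  63.5 -14.6 101.2   5.5]
```

View pics/ss6.png

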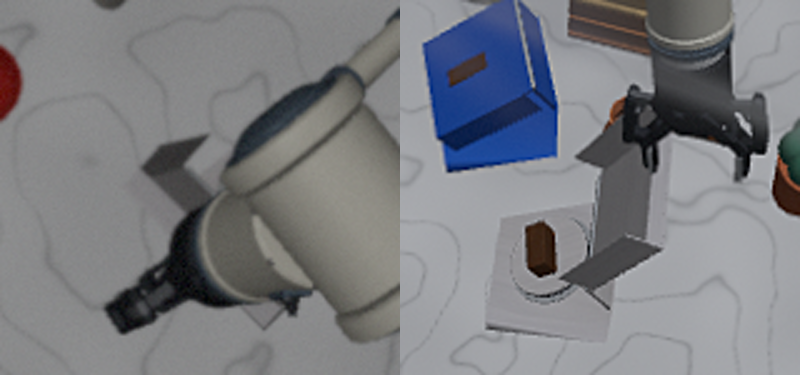

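step_arm:
  increments: [0,0,3,-1,0,2,0,2,-1.5,0,3,0,0,-2,0,2,0,0,-2,0,0,0,0,-2,0]

```text
time: 23.48
ee_pos: [0.712, 0.0313, 0.383]
orientation: [-102.5, -13.2, -44.9]
contact_force: [0.4, -0.2, -0.6]
opening: 0.0855
```

step_arm:
  increments: [0,0,0,-2,0,0,0,0,-2,0,0,0,0,-2,0,0,0,0,-2,0,0,0,0,-1.5,0]

```text
time: 24.1
ee_pos: [0.6849, 0.0285, 0.3518]
orientation: [-102.2, -13.4, -93.6]
contact_force: [0.2, -0.7, -0.9]
opening: 0.0851
```

```bash
python3 ss.py 7; python3 -c "
from h import *
from scipy.spatial.transform import Rotation as R
s=manip.observe();print(np.round(R.from_euler('xyz',s['orientation'],degrees=True).as_matrix(),2))"
```

```text
[0.6848 0.0277 0.3511] [-102.3  -13.4  -94. ] [  4.9  44.1   9.8 -17.  139.2  88.7]
[[-0.06 -0.23  0.97]
 [-0.97 -0.21 -0.11]
 [ 0.23 -0.95 -0.21]]
```

View pics/ss7.png

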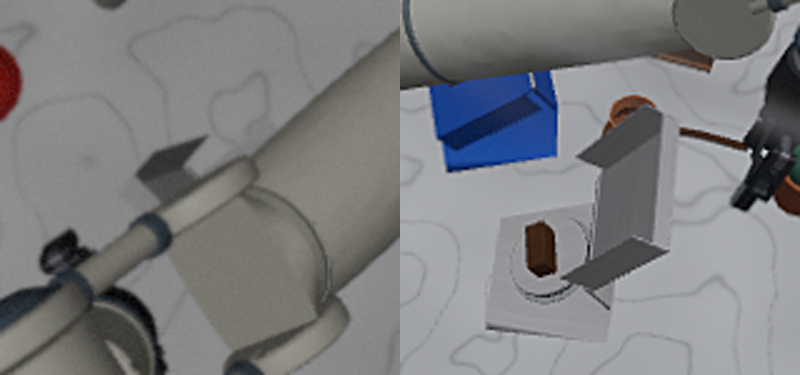

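step_arm:
  increments: [-0.5,0,-2.5,0,0,0,0,-3,0,0,0,0,-1.5,0,0]

```text
time: 24.58
ee_pos: [0.6811, 0.0281, 0.2801]
orientation: [-102.1, -13.3, -92.9]
contact_force: [-0.4, 0.4, -0.4]
opening: 0.0856
```

```bash
python3 ss.py 8
```

```text
[0.6811 0.0282 0.2784] [-102.2  -13.3  -92.8] [  5.1  34.9  30.9 -14.1 127.5  92. ]
```

View pics/ss8.png

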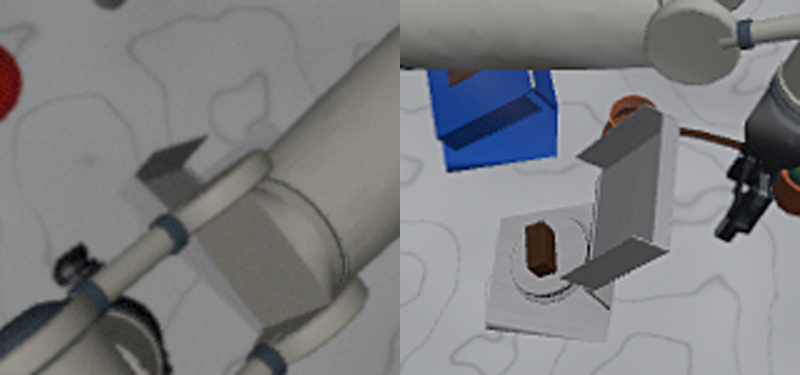

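step_arm:
  increments: [-1.5,0,-1.0,0,0,-2,0,0,0,0,-1.5,0,0,0,0]

```text
time: 25.05
ee_pos: [0.631, 0.0285, 0.2711]
orientation: [-102.1, -13.3, -92.5]
contact_force: [0.4, 0.4, 1.4]
opening: 0.0854
```

step_arm:
  increments: [-1.5,0,0.4,0,0,-1.5,0,0.4,0,0]

```text
time: 25.3
ee_pos: [0.6008, 0.0287, 0.2816]
orientation: [-101.9, -13.3, -92.2]
contact_force: [1.0, -0.1, 0.5]
opening: 0.0851
```

```bash
python3 ss.py 9
```

```text
[0.5998 0.0289 0.2833] [-101.8  -13.3  -92.3] [  5.8  19.   51.2 -13.3 122.9  93.5]
```

View pics/ss9.png

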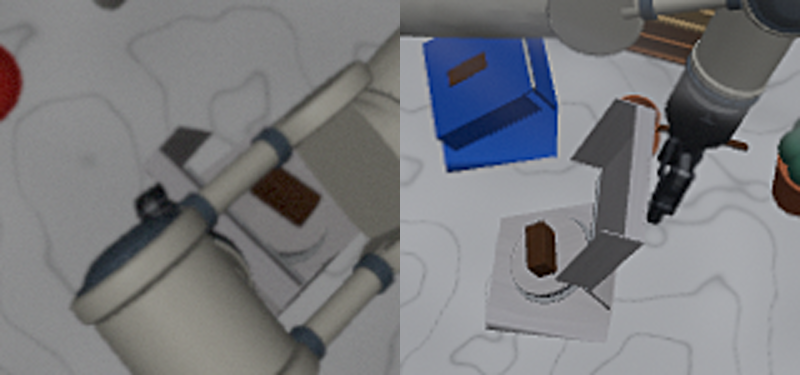

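step_arm:
  increments: [-1.5,0,0.3,0,0,-1.5,0,0.2,0,0]

```text
time: 25.65
ee_pos: [0.5717, 0.0289, 0.2884]
orientation: [-101.7, -13.2, -92.1]
contact_force: [0.3, 0.2, -0.1]
opening: 0.0853
```

step_arm:
  increments: [-1.2,0,0.1,0,0,-1.2,0,0,0,0]

```text
time: 25.9
ee_pos: [0.5477, 0.029, 0.2902]
orientation: [-101.6, -13.2, -92.0]
contact_force: [-0.6, -0.5, -0.3]
opening: 0.0855
```

```bash
python3 ss.py 10
```

```text
[0.5467 0.0291 0.2908] [-101.6  -13.2  -92. ] [  6.3  10.3  60.6 -13.1 122.2  94. ]
```

View pics/ss10.png

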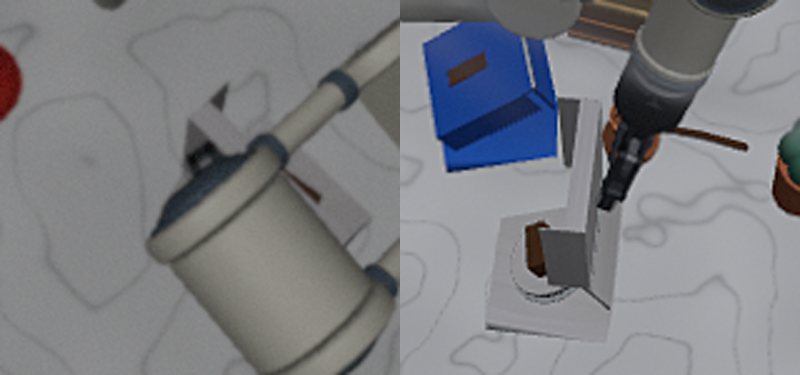

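step_arm:
  increments: [-1.0,0,0,0,0,0,0,0,0,0]

```text
time: 26.25
ee_pos: [0.5368, 0.029, 0.2904]
orientation: [-101.6, -13.2, -92.0]
contact_force: [0.2, 0.2, -0.9]
opening: 0.0857
```

```bash
python3 ss.py 11
```

```text
[0.5371 0.029  0.2901] [-101.7  -13.2  -92. ] [  6.4   8.7  62.4 -13.1 122.   94.1]
```

View pics/ss11.png

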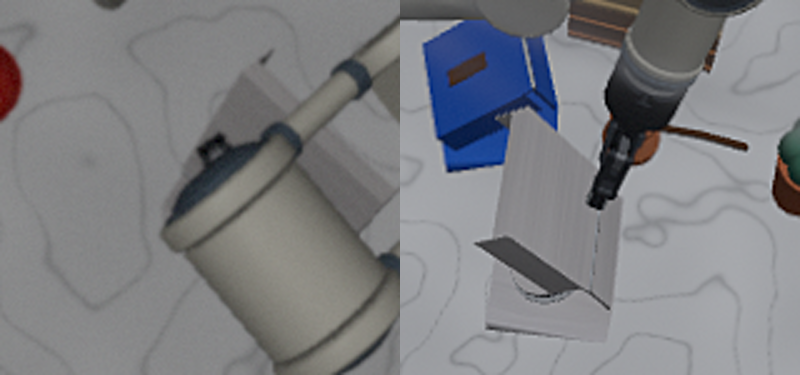

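The hood is falling freely, clear of the fingers. I'll raise the tool out of the way and wait.

step_arm:
  increments: [1,0,2,0,0,1,0,2,0,0,0,0,2,0,0,0,0,0,0,0,0,0,0,0,0]

```text
time: 26.98
ee_pos: [0.5585, 0.0288, 0.3485]
orientation: [-101.9, -13.3, -92.0]
contact_force: [-0.5, -0.2, -0.1]
opening: 0.0855
```

step_arm:
  increments: [0,0,0,0,0,0,0,0,0,0,0,0,0,0,0,0,0,0,0,0]

```text
time: 27.48
ee_pos: [0.5581, 0.0288, 0.3462]
orientation: [-102.1, -13.3, -91.9]
contact_force: [0.5, -0.8, 0.2]
opening: 0.0856
```

```bash
python3 ss.py 12; sleep 0
python3 - <<'E'
from thf import *
p=pickle.load(open('p.pkl','rb')); out=[]
for nme,off in(('scene',(230,180)),('side',(220,80))):
    s,c=snap(nme,nme+'f'); 
    im=overlay(c,p,np.radians(-87),.0155,0.001,off=off); out.append(cv2.resize(im,(400,384)))
cv2.imwrite('pics/fin.png',np.hstack(out)); print(s['time'],s['contact_force'],s['ee_pos'])
# bystanders: image difference w.r.t. start
import pickle as pk
for nme in('scene','side'):
    c0=pk.load(open(nme+'0.pkl','rb'))[1]['pixels']; c1=cv2.imread(f'pics/{nme}f.png'); cv2.imwrite(f'pics/d_{nme}.png',np.hstack([cv2.resize(c1,(400,300)),cv2.resize(cv2.absdiff(c0,c1)*2,(400,300))]))
E
```

```text
[0.5581 0.0289 0.3462] [-102.1  -13.3  -91.9] [  6.2  14.5  50.  -14.3 128.7  91.9]
27.625 [ 0.86117383 -0.40890195  0.13736904] [0.55813454 0.02881475 0.34639258]
```

View pics/fin.png

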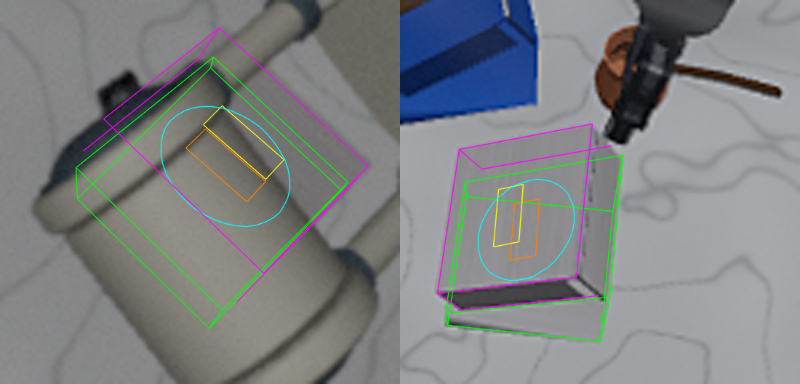

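View pics/d_side.png

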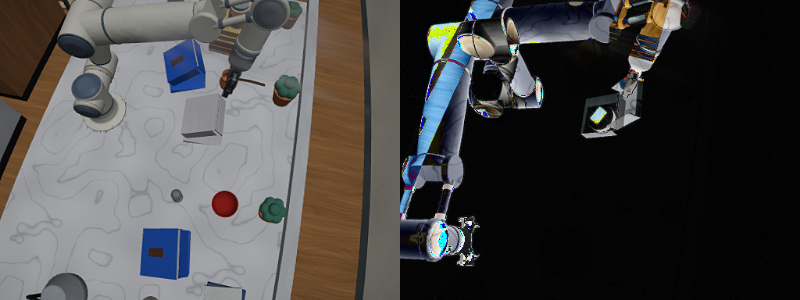

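```bash
python3 -c "
from rig import manip
print(manip.sign_off())"
```

```text
the job is handed in; nothing more can be done
None
```

I closed the bare-aluminium tin: the lid is locked and the hood is shut. I handed it in at about 27.6 s of the 67 s allowed. The hand-in gave no verdict, so the checks below are mine.

**Lid**
- One fingertip pressing on the disc felt the pins drop into their slots after about 40° of turn. I pressed the lid to the bottom and turned it clockwise about 90° to what felt like the stop, then let go.
- **Lock check:** pressing again at about 10 N, the lid moved down roughly 6.5 mm with the bottom not yet felt. That fits the notch at 15.5 mm and not the unlocked 19 mm. After that press, a light touch found the disc at the same height as before (19.2 against 19.3 mm), with the hood still open.
- **One check disagreed:** an earlier press on the downhill side felt hard after only about 3.3 mm. I put that down to the finger knuckle catching on the handle.

**Hood**
- I pushed it over from behind with both fingers. It fell shut by itself, clear of the gripper.
- The first push, with the tool turned the other way, slipped over the free edge and the hood fell back open before I repositioned.
- In the last side picture it matches the model of the shut hood.

**Other things to know**
- The largest wrist force was about 76 N, when the fingertip caught on or near the lid's rim (limit 120 N).
- The tool could not be tilted on command, so it never leaned the full 30°. It was pushed about 13° out of vertical by contact.
- Compared with the first side picture, the bowl and shaker show no movement; the cezve was partly hidden by the hood and arm, and I saw no sign that it moved.

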